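# Pack the cold carrier

## Robot

A 7-joint arm with a two-finger parallel gripper is mounted at the origin on the work surface; the furniture and walls round the work are solid. World frame = base frame: x ahead of the robot, y to its left, z up, the work surface at z = 0. Lengths are in m, angles in rad, forces in N, time in s.
With the tool pointing down it reaches from about 0.425 to 0.925 m from the base axis. Payload 6.8 kg.
Tool frame: the origin (TCP) lies at the very end of the fingers, on their centre line; the grasp point (between the pads) lies 19 mm behind it; z points along the fingers, y is the line along which they close (so a half turn about z gives the same grasp; the last joint's range is limited). The gripper opens to 85 mm and grips with 20 to 120 N. Pads are 22 mm wide; open, the fingers measure 114 mm over their backs; the gripper's body (76 mm by 85 mm) begins 54 mm behind the grasp point. The pads swing forward as they close: fully open they stand 13 mm farther back than shut.
Start: joints at [-1.44, 0.477, 0.022, 1.555, -0.011, 1.109, -0.083], TCP at [0.16, 0.656, 0.192] pointing down, gripper open.
Joint ranges: [-2.96, 2.96], [-0.34, 2.1], [-1.41, 1.46], [0.24, 2.44], [-1.37, 4.51], [0.17, 1.92], [-2.96, 2.96]. Speed limits (rad/s): [2.39, 2.39, 3.14, 3.14, 3.14, 3.14, 3.14].

## Interface

Orientations are given as a unit quaternion [w, x, y, z].
In Python, from station import bot gives the robot as it stands. The module is installed in compiled form; this text tells all that it offers.
- The arm moves only by the shell command python3 -m jog 'ROWS' [OPENING] [FORCE]. ROWS is JSON, a list of rows, each a list of 4 numbers: the shift along the tool's x, y, z in cm, then the turn about the tool's z in rad. In form: [[x, y, z, spin], ...]. A call has 1 to 20 rows; each row is the pose to reach, as a shift and turn from the pose commanded when the call began, along the tool's axes at that moment; what a row does not reach only later rows make up. A row lasts 1/12 s, in which the tool goes at most 41.7 mm and 7.16 degrees, less where a joint would pass 70% of its speed; a pose out of reach is approached as far as the arm can. A call with a gripper value outside its range is refused whole. OPENING is the closure, from -1 (fully open) to 1 (shut), set as the call begins (- or left out, the last holds). The fingers move at their own pace and stop on an object; FORCE is the grip in N (left out, the last holds). Time passes only in rows, so rows that repeat a pose let the fingers close. It gives the time, the measured TCP pose, the force, the opening and the grip force at its end, in the units of the state.
- bot.get_obs(): the state, without advancing time (a new reading comes with each control period).
- bot.read_camera(name): name is "scene" or "top" or "wrist"; returns a dict with "pixels" (480x640x3 uint8, red, green, blue), "depth" (480x640 float32, m along the optical axis (not along the pixel's ray), 0 where there is no reading), "fovy" (degrees; the focal length in pixels is half the picture's height over the tangent of half this angle, whatever the lens; pixels are square), "cx", "cy" (the principal point, pixels), "pose" (4x4, takes a point from camera to world coordinates). Camera axes: x right, y down, z forward; pixel columns grow to the right and rows downward; lengths in m; the calibration is good to about 2 mm. A picture is of the moment at which its call begins.
- bot.hand_in(): hands the job in; it is judged then, once.
The state is a dict: "t": time; "q": joint angles; "joint_vel": joint speeds; "joint_torque": joint torques, N m; "eef_pos": TCP position; "tool_rot": TCP orientation; "contact_force": force on the tool from outside, world axes, zero at the start; "torque": the same for the moment, N m; "gripper_width": opening from 0.0 (shut) to 1.0 (fully open); "grasp_force": force on a finger pad.
Only numpy, scipy, OpenCV 4.12 (cv2) and the standard library are available. Lean on these libraries where they do the work, as an engineer would, in place of code of your own. Each camera call takes 0.05 s, during which the arm holds its last target. There are 200 camera calls.

## Task

Pack the white cold carrier for the next extraction: stand the blue-capped bottle, the red-capped bottle and the brown bottle each upright in the cell whose liner has its colour, and push the turquoise cold pack down the narrow slot of the grey liner until it rests on the bottom. Set everything down without tipping or dropping it, and leave the two plain white bottles, which do not belong in it, where they stand.

Things in the scene. Friction and masses are not known exactly. Their poses are not given: they have to be found in the camera images.
- bottle_blue: white plastic reagent bottle with a BLUE cap and a blue label, round, 58 mm in diameter, 113 mm high with its cap (29 mm radius up to the shoulder at about 80 mm), 0.1 to 0.24 kg, standing loose on the bench. Origin: middle of its underside, z up along the bottle. Goes into the blue liner.
- bottle_red: white plastic reagent bottle with a RED cap and a red label, same shape and size as the blue-capped one (58 mm diameter, 113 mm high), standing loose on the bench. Origin: middle of its underside, z up. Goes into the red liner.
- bottle_brown: brown (amber) glass bottle with a black cap, round, 48 mm in diameter, 95 mm high, straight-sided to about 60 mm; standing loose on the bench. Origin: middle of its underside, z up. Goes into the brown liner.
- cold_pack: turquoise rigid cold pack (freezer brick) standing on end on the bench: 60 mm wide (its x axis), 28 mm thick (its y axis), 90 mm high (z), edges rounded 5 mm, 0.13 to 0.25 kg. Origin: middle of its underside. Grip it by its narrow sides, 60 mm apart along x. It goes into the slot of the grey liner, its x axis along the liner's x axis (either way round).
- bottle_white: plain white bottle with a white cap, 62 mm in diameter, 120 mm high, standing loose among the things to be packed. A look-alike: leave it alone. Origin: middle of its underside, z up.
- bottle_white_open: plain white bottle without a cap, open threaded neck, 70 mm in diameter, 132 mm high. A look-alike: leave it alone. Origin: middle of its underside, z up.
- liner_blue: BLUE square plastic liner, the place of the blue-capped bottle. 74 mm square, 34 mm high, fixed in one of the 4 cells (80 mm apart in a row) of a white carrier. Origin: middle of its underside, 6 mm above the bench; x axis across the row, y along the row, z up. Floor 3 mm thick. Opening 68 x 68 mm, splayed to 75 mm at the mouth.
- liner_red: RED square plastic liner, the place of the red-capped bottle. 74 mm square, 34 mm high, fixed in one of the 4 cells (80 mm apart in a row) of a white carrier. Origin: middle of its underside, 6 mm above the bench; x axis across the row, y along the row, z up. Floor 3 mm thick. Opening 68 x 68 mm, splayed to 75 mm at the mouth.
- liner_brown: BROWN square plastic liner, the place of the brown bottle. 74 mm square, 34 mm high, fixed in one of the 4 cells (80 mm apart in a row) of a white carrier. Origin: middle of its underside, 6 mm above the bench; x axis across the row, y along the row, z up. Floor 3 mm thick. Opening 58 x 58 mm, splayed to 75 mm at the mouth.
- liner_slot: GREY liner with a narrow slot, the place of the cold pack. 74 mm square, 34 mm high, fixed in one of the 4 cells (80 mm apart in a row) of a white carrier. Origin: middle of its underside, 6 mm above the bench; x axis across the row, y along the row, z up. Floor 3 mm thick. Slot 66 mm long (x), 33 mm wide (y), 31 mm deep, splayed 10 mm a side in y at the mouth.
Mind the look-alikes: they are no part of the job. Leave any pink look-alike of the cold_pack alone.

How it is judged:
By the outcome, as a careful person would: the job done as asked, in the order asked, and still so for the second after the job is handed in, with the robot touching nothing.
It also fails if it takes over 96 s, if anything falls off the work surface, if the arm or the gripper's body presses on something with over 40 N, if the wrist force passes 120 N, or if a joint passes its speed limit or range.

## Working session

There is one attempt and no reset: what is moved stays moved. The work goes in short steps, Python scripts to look and compute and a shell command to move; the robot and the scene stay as the last step left them, time stands still between calls to the robot, and variables do not carry over. Pictures are saved under pics/ and viewed, at most 14 in all, crops included, and the job is handed in when it is done.

```bash
mkdir -p pics; cat > h.py <<'E'
import numpy as np, cv2
from station import bot
def cam(n, save=None):
    c=bot.read_camera(n)
    if save: cv2.imwrite('pics/'+save, c['pixels'][:,:,::-1])
    f=240/np.tan(np.radians(c['fovy'])/2); d=c['depth']
    v,u=np.mgrid[0:480,0:640]
    P=np.stack([(u-c['cx'])/f*d,(v-c['cy'])/f*d,d],-1)
    T=np.array(c['pose']); W=P@T[:3,:3].T+T[:3,3]
    W[d==0]=np.nan
    return c,W
E
python3 - <<'E'
from h import *
o=bot.get_obs(); print(o)
for n in ['top','scene']:
    c,W=cam(n,n+'1.png'); np.savez('/tmp/'+n,W=W,p=c['pixels']); print(n,c['fovy'],np.round(c['pose'],3).tolist())
E
```

```text
{'t': 0.0, 'q': array([-1.44011232,  0.47785677,  0.02236027,  1.55644598, -0.01149883,
        1.10931408, -0.08310396]), 'joint_vel': array([-4.61486241e-05,  4.60080171e-04,  2.18259771e-04,  7.41727234e-04,
       -3.07452445e-05,  2.48884419e-04, -5.89706009e-04]), 'joint_torque': array([-5.42826238e-04, -5.96449935e+01,  1.60802353e+00, -2.81188345e+01,
        1.25693937e-02,  9.38212004e-03, -2.08695823e-06]), 'eef_pos': array([0.15952656, 0.65518626, 0.19049051]), 'tool_rot': array([-3.63414447e-05,  1.19108521e-01,  9.92880789e-01, -9.47144061e-04]), 'contact_force': array([ 0.50347533, -0.09672672, -0.47837755]), 'torque': array([ 0.00105847, -0.01204247, -0.00917531]), 'grasp_force': 0.0, 'gripper_width': 1.0016038440041724}
top 45.66565543876104 [[-0.018, -0.995, 0.095, 0.395], [-0.999, 0.015, -0.029, -0.145], [0.028, -0.095, -0.995, 1.205], [0.0, 0.0, 0.0, 1.0]]
scene 51.050275840046375 [[0.574, -0.622, 0.532, -0.233], [-0.819, -0.438, 0.371, -0.676], [0.003, -0.649, -0.761, 1.09], [0.0, 0.0, 0.0, 1.0]]
```

View pics/top1.png

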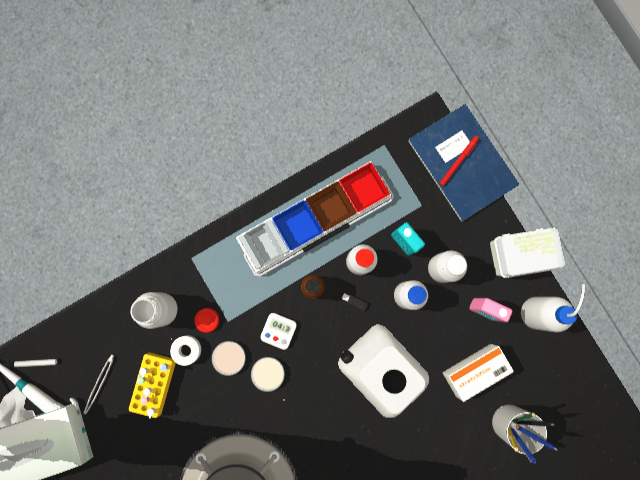

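View pics/scene1.png

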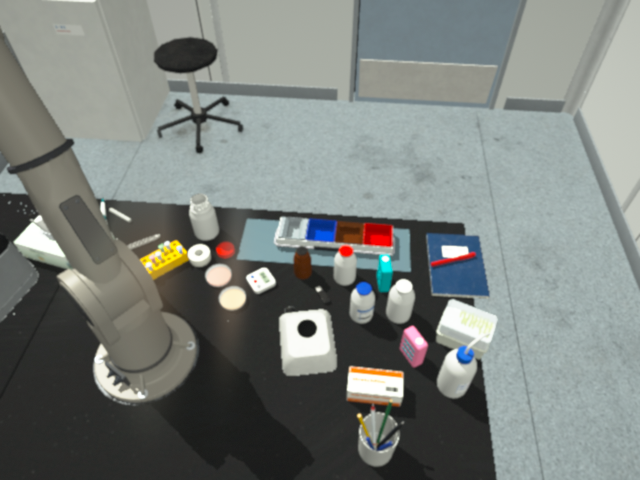

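The top view shows the carrier, with grey, blue, brown and red cells from (265,247) to (365,187). Blue cap is at (417,295), red cap (365,258), brown (312,286), cold pack (407,238), white bottle (447,266), open white bottle (154,310), and the pink look-alike (490,309). Next I'll measure them.

```bash
python3 - <<'E'
from h import *
D=np.load('/tmp/top.npz');W=D['W'];p=D['p'].astype(int)
hsv=cv2.cvtColor(D['p'],cv2.COLOR_RGB2HSV)
S=np.load('/tmp/scene.npz')['W']
def pts(W,c,r,zl,zh): 
    m=(np.hypot(W[...,0]-c[0],W[...,1]-c[1])<r)&(W[...,2]>zl)&(W[...,2]<zh); return W[m]
for n,(u,v) in dict(blue=(414,295),red=(363,258),brown=(312,286),pack=(407,238),white=(449,265),open=(154,310),pink=(490,309),canister=(383,370),bottle=(550,313)).items():
    c=np.nanmedian(W[v-3:v+4,u-3:u+4].reshape(-1,3),0)
    for w,nm in((W,'top'),(S,'scn')):
        q=pts(w,c,.05,.03,.3); 
        if len(q)<5: print(n,nm,len(q));continue
        zt=np.percentile(q[:,2],97); t=q[q[:,2]>zt-.008]
        (a,b),wh,ang=cv2.minAreaRect(t[:,:2].astype(np.float32)*1000)
        print(n,nm,'ztop %.3f'%zt,'mean',t[:,:2].mean(0).round(4),'rect',round(a),round(b),np.round(wh),round(ang,1),len(t))
# carrier
q=W[(W[...,2]>.02)&(W[...,2]<.08)]
m=np.zeros(p.shape[:2],bool); m[155:280,230:400]=1
for w,nm in((W,'top'),):
    q=w[m&(w[...,2]>.028)&(w[...,2]<.07)]
    print('carrier',np.percentile(q[:,2],[5,50,95]),cv2.minAreaRect(q[:,:2].astype(np.float32)*1000))
for n,lo,hi in(('blue',(105,120,60),(130,255,255)),('brown',(5,100,30),(18,255,160)),('red',(0,200,120),(5,255,255))):
    k=(cv2.inRange(hsv,lo,hi)>0)&m
    q=W[k&(W[...,2]>.0)&(W[...,2]<.022)]
    print('liner floor',n,len(q),cv2.minAreaRect(q[:,:2].astype(np.float32)*1000),np.median(q[:,2]))
cv2.imwrite('pics/crop.png',cv2.resize(D['p'][140:320,230:480,::-1],None,fx=3,fy=3))
E
```

```text
blue top ztop 0.115 mean [ 0.3953 -0.3578] rect 396 -358 [35. 35.] 88.9 282
blue scn ztop 0.114 mean [ 0.394  -0.3579] rect 395 -358 [35. 33.] 30.8 159
red top ztop 0.115 mean [ 0.4686 -0.2588] rect 468 -258 [35. 35.] 88.9 273
red scn ztop 0.115 mean [ 0.4673 -0.2591] rect 467 -260 [37. 36.] 47.9 136
brown top ztop 0.098 mean [ 0.4158 -0.1583] rect 416 -158 [29. 29.] 25.2 190
brown scn ztop 0.096 mean [ 0.4151 -0.1582] rect 416 -157 [28. 29.] 40.9 88
pack top ztop 0.093 mean [ 0.5091 -0.354 ] rect 509 -354 [59. 28.] 39.1 394
pack scn ztop 0.093 mean [ 0.5072 -0.3546] rect 509 -354 [60. 28.] 37.9 201
white top ztop 0.122 mean [ 0.4509 -0.4339] rect 451 -435 [37. 38.] 17.8 315
white scn ztop 0.121 mean [ 0.4497 -0.4345] rect 451 -433 [38. 37.] 43.0 188
open top ztop 0.132 mean [0.375 0.158] rect 375 157 [45. 44.] 88.9 163
open scn ztop 0.131 mean [0.3744 0.158 ] rect 375 158 [47. 47.] 59.2 109
pink top ztop 0.093 mean [ 0.3629 -0.5181] rect 363 -518 [59. 28.] 63.1 392
pink scn ztop 0.092 mean [ 0.361  -0.5191] rect 362 -518 [61. 29.] 64.5 281
canister top ztop 0.109 mean [ 0.2323 -0.3095] rect 233 -310 [44. 45.] 37.0 386
canister scn ztop 0.109 mean [ 0.2322 -0.3091] rect 233 -309 [45. 45.] 71.9 252
bottle top ztop 0.182 mean [ 0.3717 -0.6376] rect 372 -638 [ 7. 40.] 69.8 76
bottle scn ztop 0.181 mean [ 0.3707 -0.6375] rect 372 -638 [ 6. 39.] 68.2 55
carrier [0.02951616 0.03572303 0.04272519] ((513.0104370117188, -191.5228271484375), (197.8185577392578, 331.3891906738281), 28.807777404785156)
liner floor blue 1035 ((544.3632202148438, -129.04344177246094), (67.24221801757812, 68.0634994506836), 29.141616821289062) 0.008428366247203334
liner floor brown 738 ((583.4197998046875, -199.7476043701172), (57.305816650390625, 57.55308151245117), 28.375627517700195) 0.008582098243361092
liner floor red 991 ((622.6149291992188, -270.33160400390625), (67.42256927490234, 66.2805404663086), 29.03491973876953) 0.008625903194111162
```

View pics/crop.png

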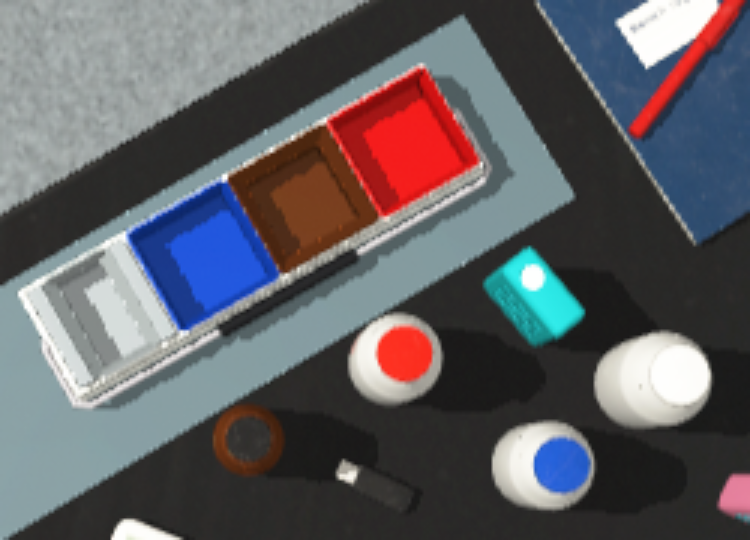

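```bash
cat > go.py <<'E'
# usage: go.py "x y z yawdeg" ... (mm, yaw of tool y axis mod 180) -> rows from the present pose
import sys
from h import *
from scipy.spatial.transform import Rotation as R
o=bot.get_obs(); w,x,y,z=o['tool_rot']; M=R.from_quat([x,y,z,w]).as_matrix()
yaw=np.degrees(np.arctan2(M[1,1],M[0,1]))
print('t %.2f'%o['t'],'pos',(o['eef_pos']*1000).round(1),'yaw %.1f'%yaw,'tilt %.2f'%np.degrees(np.arccos(-M[2,2])),'F',o['contact_force'].round(1),'grip',round(o['grasp_force'],1),'w %.3f'%o['gripper_width'],'q',o['q'].round(2))
for a in sys.argv[1:]:
    v=np.array(a.split(),float); d=M.T@(v[:3]/1000-o['eef_pos'])*100
    t=-((v[3]-yaw+90)%180-90)
    print(a,'->',d.round(2).tolist(),'spin %.3f'%np.radians(t))
E
python3 - <<'E'
from h import *
W=np.concatenate([np.load('/tmp/top.npz')['W'].reshape(-1,3),np.load('/tmp/scene.npz')['W'].reshape(-1,3)])
W=W[~np.isnan(W[:,0])]
a=np.radians(29); d=W[:,:2]-[.5639,-.1644]
X=d@[np.cos(a),np.sin(a)]; Y=d@[-np.sin(a),np.cos(a)]
for lo in range(-80,80,10):
    m=(X*1000>=lo)&(X*1000<lo+10)&(abs(Y)<.17)
    print(lo,np.percentile(W[m,2]*1000,[50,95,100]).round(), np.percentile(W[m&(abs(Y)<.05),2]*1000,[50,100]).round())
E
python3 go.py "500 430 200 29" "640 200 200 29" "660 0 200 29" "600 -200 200 29" "480 -300 200 29" "395.5 -358 200 29"
```

```text
-80 [ 2.  5. 11.] [ 2. 11.]
-70 [ 1.  5. 12.] [ 1. 12.]
-60 [ 4. 24. 28.] [18. 28.]
-50 [20. 37. 45.] [23. 44.]
-40 [34. 40. 46.] [34. 43.]
-30 [11. 40. 45.] [ 9. 45.]
-20 [11. 40. 46.] [10. 46.]
-10 [10. 40. 45.] [ 9. 42.]
0 [10. 40. 44.] [ 9. 42.]
10 [10. 39. 44.] [ 9. 41.]
20 [11. 40. 44.] [11. 43.]
30 [32. 41. 46.] [33. 46.]
40 [ 2. 35. 39.] [ 2. 39.]
50 [1. 5. 8.] [1. 8.]
60 [-1.  3.  7.] [-1.  7.]
70 [-0.  4.  7.] [-0.  6.]
t 0.10 pos [159.5 655.3 190.6] yaw 76.3 tilt 0.10 F [-0.2  0.3 -0.7] grip 0.0 w 1.001 q [-1.44  0.48  0.02  1.56 -0.01  1.11 -0.08]
500 430 200 29 -> [-38.41, -13.84, -0.91] spin 0.826
640 200 200 29 -> [-57.45, -32.87, -0.88] spin 0.826
660 0 200 29 -> [-64.12, -51.83, -0.84] spin 0.826
600 -200 200 29 -> [-63.02, -72.68, -0.81] spin 0.826
480 -300 200 29 -> [-53.73, -85.24, -0.79] spin 0.826
395.5 -358 200 29 -> [-46.89, -92.87, -0.78] spin 0.826
```

```bash
python3 -m jog '[[-3,-1,-0.9,0],[-10,-3.6,-0.9,0.1],[-38.4,-13.8,-0.9,0.4],[-38.4,-13.8,-0.9,0.4],[-38.4,-13.8,-0.9,0.4],[-38.4,-13.8,-0.9,0.4],[-38.4,-13.8,-0.9,0.4],[-38.4,-13.8,-0.9,0.4],[-38.4,-13.8,-0.9,0.4],[-38.4,-13.8,-0.9,0.4],[-57.4,-32.9,-0.9,0.6],[-57.4,-32.9,-0.9,0.6],[-57.4,-32.9,-0.9,0.7],[-57.4,-32.9,-0.9,0.7],[-57.4,-32.9,-0.9,0.83],[-57.4,-32.9,-0.9,0.83],[-57.4,-32.9,-0.9,0.83],[-60.8,-42,-0.9,0.83],[-60.8,-42,-0.9,0.83],[-60.8,-42,-0.9,0.83]]' -0.8 40; python3 go.py "660 0 200 29" "600 -200 200 29" "480 -300 200 29" "395.5 -358 200 29"
```

```text
t: 1.77
eef_pos: [0.6515, 0.0948, 0.2004]
tool_rot: [0.001, 0.513, 0.858, -0.002]
contact_force: [0.1, -1.8, -0.5]
gripper_width: 0.9
grasp_force: 0.0
t 1.77 pos [651.5  94.8 200.4] yaw 28.3 tilt 0.26 F [ 0.1 -1.8 -0.5] grip 0.0 w 0.900 q [-0.52  0.46  0.39  1.61 -0.18  1.11  0.41]
660 0 200 29 -> [-8.75, -3.74, 0.09] spin -0.013
600 -200 200 29 -> [-23.52, -18.5, 0.18] spin -0.013
480 -300 200 29 -> [-26.65, -33.81, 0.22] spin -0.013
395.5 -358 200 29 -> [-27.75, -43.99, 0.25] spin -0.013
```

```bash
python3 -m jog '[[-8.7,-3.7,0.1,0],[-8.7,-3.7,0.1,0],[-8.7,-3.7,0.1,0],[-23.5,-18.5,0.1,0],[-23.5,-18.5,0.1,0],[-23.5,-18.5,0.1,0],[-23.5,-18.5,0.1,0],[-23.5,-18.5,0.1,0],[-26.6,-33.8,0.1,0],[-26.6,-33.8,0.1,0],[-26.6,-33.8,0.1,0],[-26.6,-33.8,0.1,0],[-27.7,-44,0.1,0],[-27.7,-44,0.1,0],[-27.7,-44,0.1,0],[-27.7,-44,0.1,-0.013],[-27.7,-44,0.1,-0.013],[-27.7,-44,0.1,-0.013]]'; python3 go.py "395.5 -358 48 29"; python3 -c "
from h import *
cam('wrist','w1.png')"
```

```text
t: 3.27
eef_pos: [0.3995, -0.3498, 0.1994]
tool_rot: [0.0, 0.503, 0.864, 0.0]
contact_force: [-0.1, 0.8, -0.3]
gripper_width: 0.896
grasp_force: 0.0
t 3.27 pos [ 399.5 -349.8  199.4] yaw 29.6 tilt 0.03 F [-0.1  0.8 -0.3] grip 0.0 w 0.896 q [ 0.15  0.25  0.54  1.92 -0.15  1.01  1.27]
395.5 -358 48 29 -> [-0.52, -0.76, 15.14] spin 0.010
```

View pics/w1.png

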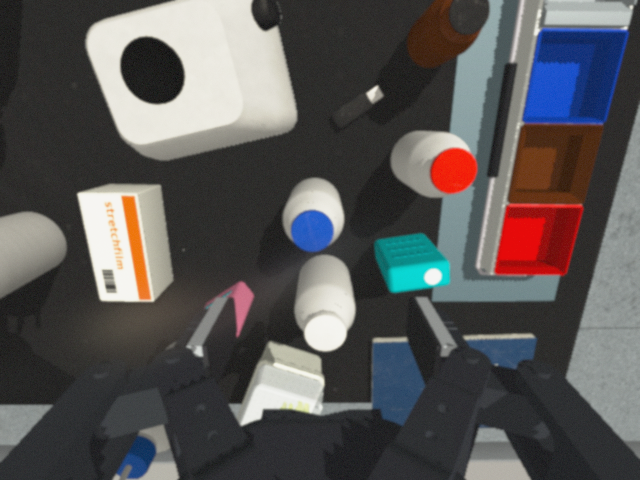

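Wrist view: blue cap at (312,230), laterally centred between the fingers (205 and 430); both fingers have free room. Descending.

```bash
python3 -m jog '[[-0.5,-0.8,0,0.01],[-0.5,-0.8,0,0.01],[-0.5,-0.8,3,0.01],[-0.5,-0.8,6,0.01],[-0.5,-0.8,6,0.01]]'; python3 go.py "395.5 -358 48 29"
```

```text
t: 3.73
eef_pos: [0.3917, -0.3562, 0.135]
tool_rot: [-0.004, 0.508, 0.862, 0.0]
contact_force: [-1.1, 0.5, -0.2]
gripper_width: 0.897
grasp_force: 0.0
t 3.73 pos [ 391.7 -356.2  135. ] yaw 29.0 tilt 0.48 F [-1.1  0.5 -0.2] grip 0.0 w 0.897 q [ 0.2   0.34  0.52  1.98 -0.21  0.89  1.34]
395.5 -358 48 29 -> [-0.4, 0.28, 8.69] spin -0.000
```

```bash
python3 -m jog '[[0,0,2,0],[0,0,4,0],[0,0,6,0],[0,0,7.5,0],[0,0,8,0],[0,0,8,0],[0,0,8,0],[0,0,8,0]]'; python3 go.py "395.5 -358 48 29"
```

```text
t: 4.4
eef_pos: [0.395, -0.3596, 0.0608]
tool_rot: [0.001, 0.508, 0.861, -0.0]
contact_force: [-0.1, 0.1, 0.2]
gripper_width: 0.897
grasp_force: 0.0
t 4.40 pos [ 395.  -359.6   60.8] yaw 28.9 tilt 0.11 F [-0.1  0.1  0.2] grip 0.0 w 0.897 q [ 0.25  0.45  0.47  2.03 -0.3   0.72  1.41]
395.5 -358 48 29 -> [0.11, 0.12, 1.28] spin -0.001
```

```bash
python3 -m jog '[[0.1,0.1,0.6,0],[0.1,0.1,1.3,0],[0.1,0.1,1.3,0],[0.1,0.1,1.3,0]]' && python3 -m jog '[[0,0,0,0],[0,0,0,0],[0,0,0,0],[0,0,0,0],[0,0,0,0],[0,0,0,0],[0,0,0,0],[0,0,0,0]]' 1 35; python3 go.py
```

```text
t: 4.73
eef_pos: [0.3942, -0.3572, 0.0461]
tool_rot: [-0.001, 0.508, 0.861, 0.0]
contact_force: [-0.0, -0.0, -0.1]
gripper_width: 0.898
grasp_force: 0.0
t: 5.4
eef_pos: [0.3946, -0.3578, 0.0469]
tool_rot: [0.0, 0.508, 0.861, -0.0]
contact_force: [-0.9, 1.3, 6.1]
gripper_width: 0.663
grasp_force: 37.4
t 5.40 pos [ 394.6 -357.8   46.9] yaw 28.9 tilt 0.03 F [-0.9  1.3  6.1] grip 37.4 w 0.663 q [ 0.26  0.47  0.45  2.04 -0.32  0.7   1.42]
```

```bash
python3 -m jog '[[0,0,-0.5,0],[0,0,-1.5,0],[0,0,-3,0],[0,0,-5,0],[0,0,-7.5,0],[0,0,-10,0],[0,0,-12.5,0],[0,0,-14.5,0],[0,0,-15.5,0],[0,0,-16,0],[0,0,-16,0],[0,0,-16,0]]'; python3 go.py "544.4 -129 207 29"
```

```text
t: 6.4
eef_pos: [0.3941, -0.357, 0.2056]
tool_rot: [-0.001, 0.508, 0.861, 0.0]
contact_force: [-0.4, -0.2, -2.4]
gripper_width: 0.665
grasp_force: 37.8
t 6.40 pos [ 394.1 -357.   205.6] yaw 28.9 tilt 0.08 F [-0.4 -0.2 -2.4] grip 37.8 w 0.665 q [ 0.15  0.25  0.56  1.91 -0.15  1.03  1.28]
544.4 -129 207 29 -> [12.67, 24.19, -0.13] spin -0.001
```

```bash
python3 -m jog '[[0.4,0.7,0,0],[1.2,2.3,0,0],[2.4,4.6,0,0],[3.8,7.2,0,0],[5.2,9.9,0,0],[6.6,12.6,0,0],[8,15.3,0,0],[9.4,18,0,0],[10.7,20.5,0,0],[11.8,22.5,0,0],[12.4,23.7,0,0],[12.7,24.2,0,0],[12.7,24.2,0,0],[12.7,24.2,0,0],[12.7,24.2,0,0]]'; python3 go.py "544.4 -129 57 29"
```

```text
t: 7.65
eef_pos: [0.5438, -0.1312, 0.2063]
tool_rot: [-0.0, 0.509, 0.861, -0.0]
contact_force: [0.3, -0.5, -1.7]
gripper_width: 0.666
grasp_force: 37.8
t 7.65 pos [ 543.8 -131.2  206.3] yaw 28.8 tilt 0.06 F [ 0.3 -0.5 -1.7] grip 37.8 w 0.666 q [-0.22  0.28  0.42  1.84 -0.13  1.04  0.76]
544.4 -129 57 29 -> [0.17, 0.17, 14.93] spin -0.004
```

```bash
python3 -c "
from h import *
cam('wrist','w2.png')"
```

```text
(no output)
```

View pics/w2.png

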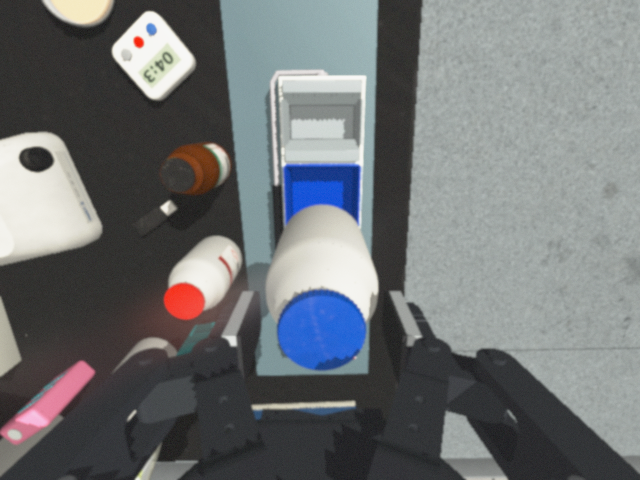

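The blue-capped bottle hangs upright in the grip, cap at (320,330). The row of cells runs straight below it, with the blue liner centred at (322,195) laterally. Lowering it.

```bash
python3 -m jog '[[0.1,0.1,1,0],[0.1,0.1,3,0],[0.1,0.1,5.5,0],[0.1,0.1,8,0],[0.1,0.1,10,0],[0.1,0.1,11.5,0],[0.1,0.1,12.5,0],[0.1,0.1,13,0],[0.1,0.1,13,0],[0.1,0.1,13,0],[0.1,0.1,13,0]]'; python3 go.py "544.4 -129 57 29"
```

```text
t: 8.62
eef_pos: [0.546, -0.1282, 0.0774]
tool_rot: [0.001, 0.508, 0.861, 0.0]
contact_force: [-0.5, -0.3, -0.1]
gripper_width: 0.661
grasp_force: 37.8
t 8.62 pos [ 546.  -128.2   77.4] yaw 28.9 tilt 0.10 F [-0.5 -0.3 -0.1] grip 37.8 w 0.661 q [-0.17  0.45  0.37  1.95 -0.22  0.78  0.83]
544.4 -129 57 29 -> [0.02, -0.18, 2.04] spin -0.001
```

```bash
python3 -m jog '[[0,-0.1,0.5,0],[0,-0.1,1,0],[0,-0.1,1.4,0],[0,-0.1,1.7,0],[0,-0.1,1.9,0],[0,-0.1,2,0],[0,-0.1,2.1,0],[0,-0.1,2.1,0]]'; python3 go.py "544.4 -129 56 29"
```

```text
t: 9.28
eef_pos: [0.5444, -0.1285, 0.0559]
tool_rot: [-0.0, 0.508, 0.861, 0.0]
contact_force: [-1.4, 0.4, 2.9]
gripper_width: 0.667
grasp_force: 38.2
t 9.28 pos [ 544.4 -128.5   55.9] yaw 28.9 tilt 0.01 F [-1.4  0.4  2.9] grip 38.2 w 0.667 q [-0.16  0.48  0.36  1.97 -0.24  0.74  0.85]
544.4 -129 56 29 -> [-0.04, -0.02, -0.01] spin -0.001
```

```bash
python3 -m jog '[[0,0,0,0],[0,0,0,0],[0,0,0,0],[0,0,0,0],[0,0,0,0],[0,0,-0.5,0],[0,0,-2,0],[0,0,-5,0],[0,0,-9,0],[0,0,-12,0],[0,0,-14,0],[0,0,-14,0],[0,0,-14,0],[0,0,-14,0]]' -0.8; python3 go.py "467.7 -259 196 29"
```

```text
t: 10.45
eef_pos: [0.5438, -0.1282, 0.1949]
tool_rot: [-0.001, 0.508, 0.861, -0.0]
contact_force: [-0.3, 1.1, -0.8]
gripper_width: 0.899
grasp_force: 0.0
t 10.45 pos [ 543.8 -128.2  194.9] yaw 28.9 tilt 0.06 F [-0.3  1.1 -0.8] grip 0.0 w 0.899 q [-0.22  0.3   0.42  1.86 -0.14  1.02  0.76]
467.7 -259 196 29 -> [-7.77, -12.99, -0.11] spin -0.001
```

```bash
python3 -m jog '[[-1,-1.6,0,0],[-3,-5,0,0],[-5,-8.4,0,0],[-7,-11.7,0,0],[-7.8,-13,0,0],[-7.8,-13,0,0],[-7.8,-13,0,0],[-7.8,-13,0,0],[-7.8,-13,3,0],[-7.8,-13,6,0],[-7.8,-13,6,0],[-7.8,-13,6,0],[-7.8,-13,6,0]]'; python3 go.py "467.7 -259 48 29"
```

```text
t: 11.53
eef_pos: [0.4694, -0.2591, 0.1364]
tool_rot: [0.0, 0.507, 0.862, 0.0]
contact_force: [0.6, 0.0, 0.3]
gripper_width: 0.898
grasp_force: 0.0
t 11.53 pos [ 469.4 -259.1  136.4] yaw 29.0 tilt 0.03 F [0.6 0.  0.3] grip 0.0 w 0.898 q [ 0.01  0.33  0.47  1.97 -0.19  0.88  1.08]
467.7 -259 48 29 -> [0.09, -0.14, 8.84] spin 0.000
```

```bash
python3 -m jog '[[0.1,-0.1,2,0],[0.1,-0.1,4,0],[0.1,-0.1,6,0],[0.1,-0.1,7.5,0],[0.1,-0.1,8.5,0],[0.1,-0.1,8.9,0],[0.1,-0.1,8.9,0],[0.1,-0.1,8.9,0],[0.1,-0.1,8.9,0]]'; python3 -m jog '[[0,0,0,0],[0,0,0,0],[0,0,0,0],[0,0,0,0],[0,0,0,0],[0,0,0,0],[0,0,0,0],[0,0,0,0]]' 1 35; python3 go.py
```

```text
t: 12.28
eef_pos: [0.468, -0.2596, 0.0476]
tool_rot: [0.001, 0.508, 0.861, 0.0]
contact_force: [0.2, 0.2, 0.1]
gripper_width: 0.903
grasp_force: 0.0
t: 12.95
eef_pos: [0.4679, -0.2595, 0.0476]
tool_rot: [0.001, 0.508, 0.861, 0.0]
contact_force: [0.2, 0.5, 5.5]
gripper_width: 0.66
grasp_force: 36.4
t 12.95 pos [ 467.9 -259.5   47.6] yaw 28.9 tilt 0.11 F [0.2 0.5 5.5] grip 36.4 w 0.660 q [ 0.07  0.46  0.41  2.03 -0.28  0.69  1.16]
```

```bash
python3 -m jog '[[0,0,-0.5,0],[0,0,-1.5,0],[0,0,-3,0],[0,0,-5,0],[0,0,-7.5,0],[0,0,-9.5,0],[0,0,-11,0],[0,0,-11.5,0],[0,0,-11.5,0],[0,0,-11.5,0]]'; python3 go.py "622.6 -270.3 163 29"
```

```text
t: 13.78
eef_pos: [0.4666, -0.2589, 0.1612]
tool_rot: [-0.0, 0.508, 0.861, 0.0]
contact_force: [-0.3, 1.0, -3.1]
gripper_width: 0.662
grasp_force: 38.1
t 13.78 pos [ 466.6 -258.9  161.2] yaw 28.9 tilt 0.03 F [-0.3  1.  -3.1] grip 38.1 w 0.662 q [-0.01  0.3   0.49  1.95 -0.17  0.93  1.07]
622.6 -270.3 163 29 -> [-8.55, 13.1, -0.19] spin -0.001
```

```bash
python3 -m jog '[[-0.4,0.6,0,0],[-1.2,1.8,0,0],[-2.5,3.8,0,0],[-4,6.1,0,0],[-5.5,8.4,0,0],[-7,10.7,0,0],[-8,12.3,0,0],[-8.5,13.1,0,0],[-8.5,13.1,0,0],[-8.5,13.1,0,0],[-8.5,13.1,0,0]]'; python3 go.py "622.6 -270.3 57 29"
```

```text
t: 14.7
eef_pos: [0.6209, -0.2707, 0.1608]
tool_rot: [-0.001, 0.509, 0.861, -0.0]
contact_force: [0.1, -0.1, -1.9]
gripper_width: 0.667
grasp_force: 38.0
t 14.70 pos [ 620.9 -270.7  160.8] yaw 28.9 tilt 0.12 F [ 0.1 -0.1 -1.9] grip 38.0 w 0.667 q [ 0.01  0.54  0.45  1.6  -0.26  1.06  1.04]
622.6 -270.3 57 29 -> [-0.06, 0.18, 10.38] spin -0.003
```

```bash
python3 -m jog '[[0,0.1,1,0],[0,0.1,3,0],[0,0.1,5,0],[0,0.1,7,0],[0,0.1,8.2,0],[0,0.1,8.8,0],[0,0.1,9.2,0],[0,0.1,9.6,0],[0,0.1,10,0],[0,0.1,10.2,0],[0,0.1,10.4,0],[0,0.1,10.5,0],[0,0.1,10.5,0]]'; python3 go.py "622.6 -270.3 56.6 29"
```

```text
t: 15.78
eef_pos: [0.6239, -0.2698, 0.0568]
tool_rot: [0.0, 0.508, 0.861, 0.0]
contact_force: [-0.5, 0.2, -1.4]
gripper_width: 0.666
grasp_force: 38.0
t 15.78 pos [ 623.9 -269.8   56.8] yaw 28.9 tilt 0.04 F [-0.5  0.2 -1.4] grip 38.0 w 0.666 q [ 0.04  0.65  0.4   1.67 -0.31  0.88  1.08]
622.6 -270.3 56.6 29 -> [0.02, -0.14, 0.02] spin -0.001
```

Not yet in contact; down a little, then release and lift.

```bash
python3 -m jog '[[0,-0.1,0.1,0],[0,-0.1,0.15,0],[0,-0.1,0.15,0],[0,-0.1,0.15,0]]'
```

```text
t: 16.12
eef_pos: [0.6242, -0.2703, 0.0567]
tool_rot: [0.001, 0.508, 0.861, 0.001]
contact_force: [-0.1, 0.8, 6.9]
gripper_width: 0.665
grasp_force: 38.9
```

```bash
python3 -m jog '[[0,0,0,0],[0,0,0,0],[0,0,0,0],[0,0,0,0],[0,0,0,0],[0,0,-0.5,0],[0,0,-2,0],[0,0,-5,0],[0,0,-9,0],[0,0,-12,0],[0,0,-13,0],[0,0,-13,0],[0,0,-13,0],[0,0,-13,0]]' -0.8; python3 go.py "415.8 -158 180 29"
```

```text
t: 17.28
eef_pos: [0.6218, -0.2695, 0.1832]
tool_rot: [-0.001, 0.508, 0.861, -0.0]
contact_force: [-0.2, -0.4, -0.7]
gripper_width: 0.902
grasp_force: 0.0
t 17.28 pos [ 621.8 -269.5  183.2] yaw 28.9 tilt 0.16 F [-0.2 -0.4 -0.7] grip 0.0 w 0.902 q [ 0.    0.52  0.46  1.58 -0.25  1.1   1.03]
415.8 -158 180 29 -> [19.72, -12.63, 0.39] spin -0.001
```

```bash
python3 -m jog '[[1,-0.6,0,0],[3.5,-2.2,0,0],[7,-4.5,0,0],[10.5,-6.7,0,0],[14,-9,0,0],[17,-10.9,0,0],[19,-12.1,0,0],[19.7,-12.6,0,0],[19.7,-12.6,0,0],[19.7,-12.6,0,0],[19.7,-12.6,0,0],[19.7,-12.6,3,0],[19.7,-12.6,6,0],[19.7,-12.6,6.5,0],[19.7,-12.6,6.5,0],[19.7,-12.6,6.5,0]]'; python3 go.py "415.8 -158 32 29"
```

```text
t: 18.62
eef_pos: [0.4179, -0.1595, 0.1204]
tool_rot: [-0.0, 0.508, 0.861, -0.0]
contact_force: [0.0, -0.3, 0.4]
gripper_width: 0.9
grasp_force: 0.0
t 18.62 pos [ 417.9 -159.5  120.4] yaw 28.9 tilt 0.06 F [ 0.  -0.3  0.4] grip 0.0 w 0.900 q [-0.19  0.2   0.47  2.18 -0.13  0.79  0.87]
415.8 -158 32 29 -> [0.24, -0.11, 8.84] spin -0.002
```

```bash
python3 -m jog '[[0.2,-0.1,2,0],[0.2,-0.1,4,0],[0.2,-0.1,6,0],[0.2,-0.1,7.5,0],[0.2,-0.1,8.4,0],[0.2,-0.1,8.8,0],[0.2,-0.1,8.8,0],[0.2,-0.1,8.8,0],[0.2,-0.1,8.8,0]]'; python3 go.py; python3 -m jog '[[0,0,0,0],[0,0,0,0],[0,0,0,0],[0,0,0,0],[0,0,0,0],[0,0,0,0],[0,0,0,0],[0,0,0,0],[0,0,0,0],[0,0,0,0]]' 1 35; python3 go.py
```

```text
t: 19.37
eef_pos: [0.4163, -0.1577, 0.033]
tool_rot: [0.001, 0.508, 0.861, 0.0]
contact_force: [0.1, -0.1, 0.0]
gripper_width: 0.897
grasp_force: 0.0
t 19.37 pos [ 416.3 -157.7   33. ] yaw 28.9 tilt 0.11 F [ 0.1 -0.1  0. ] grip 0.0 w 0.897 q [-0.11  0.37  0.4   2.24 -0.26  0.57  0.99]
t: 20.2
eef_pos: [0.4158, -0.1576, 0.0327]
tool_rot: [0.0, 0.508, 0.861, 0.0]
contact_force: [-2.5, 0.9, 6.9]
gripper_width: 0.543
grasp_force: 34.8
t 20.20 pos [ 415.8 -157.6   32.7] yaw 28.9 tilt 0.06 F [-2.5  0.9  6.9] grip 34.8 w 0.543 q [-0.11  0.37  0.4   2.24 -0.26  0.57  0.99]
```

```bash
python3 -m jog '[[0,0,-0.5,0],[0,0,-1.5,0],[0,0,-3,0],[0,0,-5,0],[0,0,-7.5,0],[0,0,-10,0],[0,0,-12.5,0],[0,0,-14,0],[0,0,-15,0],[0,0,-15,0],[0,0,-15,0]]'; python3 go.py "583.5 -199.7 182 29"
```

```text
t: 21.12
eef_pos: [0.4152, -0.1573, 0.182]
tool_rot: [0.0, 0.508, 0.861, 0.0]
contact_force: [0.5, 0.2, -1.0]
gripper_width: 0.544
grasp_force: 36.2
t 21.12 pos [ 415.2 -157.3  182. ] yaw 28.9 tilt 0.03 F [ 0.5  0.2 -1. ] grip 36.2 w 0.544 q [-0.23  0.1   0.49  2.12 -0.06  0.94  0.8 ]
583.5 -199.7 182 29 -> [-11.86, 12.67, 0.01] spin -0.001
```

```bash
python3 -m jog '[[-0.4,0.4,0,0],[-1.4,1.5,0,0],[-3,3.2,0,0],[-5,5.3,0,0],[-7,7.5,0,0],[-9,9.6,0,0],[-10.6,11.3,0,0],[-11.6,12.4,0,0],[-11.9,12.7,0,0],[-11.9,12.7,0,0],[-11.9,12.7,0,0],[-11.9,12.7,0,0]]'; python3 go.py "583.5 -199.7 42 29"; python3 -c "
from h import *
cam('wrist','w3.png')"
```

```text
t: 22.12
eef_pos: [0.5827, -0.2001, 0.1814]
tool_rot: [-0.001, 0.508, 0.861, -0.0]
contact_force: [-0.3, 0.5, -0.6]
gripper_width: 0.546
grasp_force: 36.2
t 22.12 pos [ 582.7 -200.1  181.4] yaw 28.9 tilt 0.10 F [-0.3  0.5 -0.6] grip 36.2 w 0.546 q [-0.13  0.42  0.48  1.74 -0.22  1.04  0.93]
583.5 -199.7 42 29 -> [-0.02, 0.11, 13.94] spin -0.002
```

View pics/w3.png

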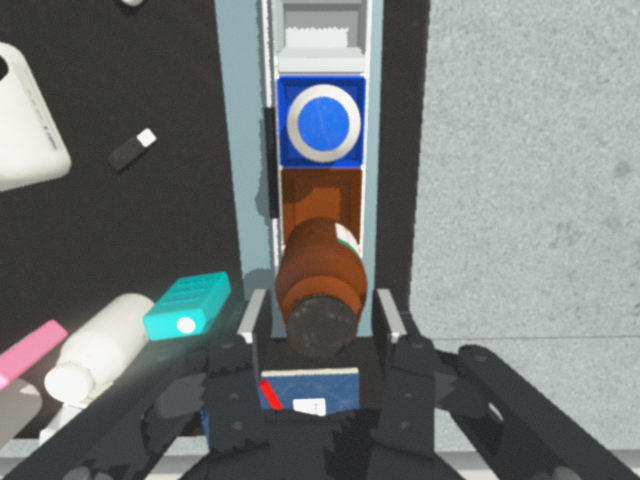

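The blue bottle stands upright and centred in its cell (323,122), and the brown one hangs upright at (320,285) over its own. Lowering it.

```bash
python3 -m jog '[[0,0,1,0],[0,0,3,0],[0,0,5.5,0],[0,0,8,0],[0,0,10,0],[0,0,11.5,0],[0,0,12.3,0],[0,0,12.8,0],[0,0,13.2,0],[0,0,13.5,0],[0,0,13.7,0],[0,0,13.8,0],[0,0,13.8,0],[0,0,13.8,0]]'; python3 go.py "583.5 -199.7 42 29"
```

```text
t: 23.33
eef_pos: [0.5844, -0.2002, 0.0444]
tool_rot: [0.0, 0.508, 0.861, 0.0]
contact_force: [0.3, 0.3, -1.8]
gripper_width: 0.548
grasp_force: 36.2
t 23.33 pos [ 584.4 -200.2   44.4] yaw 28.9 tilt 0.04 F [ 0.3  0.3 -1.8] grip 36.2 w 0.548 q [-0.07  0.58  0.41  1.84 -0.32  0.78  1.01]
583.5 -199.7 42 29 -> [0.09, -0.05, 0.24] spin -0.001
```

```bash
python3 -m jog '[[0,0,0.1,0],[0,0,0.2,0],[0,0,0.25,0],[0,0,0.3,0],[0,0,0.3,0],[0,0,0.3,0]]'; python3 go.py
```

```text
t: 23.83
eef_pos: [0.5843, -0.2005, 0.0418]
tool_rot: [0.0, 0.508, 0.861, 0.0]
contact_force: [-2.2, 1.1, 6.0]
gripper_width: 0.547
grasp_force: 36.9
t 23.83 pos [ 584.3 -200.5   41.8] yaw 28.9 tilt 0.04 F [-2.2  1.1  6. ] grip 36.9 w 0.547 q [-0.07  0.59  0.41  1.84 -0.32  0.78  1.01]
```

```bash
python3 -m jog '[[0,0,0,0],[0,0,0,0],[0,0,0,0],[0,0,0,0],[0,0,0,0],[0,0,0,0],[0,0,-0.5,0],[0,0,-2,0],[0,0,-5,0],[0,0,-9,0],[0,0,-12,0],[0,0,-14,0],[0,0,-14,0],[0,0,-14,0],[0,0,-14,0]]' -0.7; python3 go.py "509 -354 180 38.5"
```

```text
t: 25.08
eef_pos: [0.5835, -0.1998, 0.1803]
tool_rot: [-0.001, 0.508, 0.861, -0.0]
contact_force: [-0.2, 0.4, -0.1]
gripper_width: 0.853
grasp_force: 0.0
t 25.08 pos [ 583.5 -199.8  180.3] yaw 28.9 tilt 0.07 F [-0.2  0.4 -0.1] grip 0.0 w 0.853 q [-0.13  0.42  0.48  1.74 -0.22  1.04  0.93]
509 -354 180 38.5 -> [-9.89, -13.98, 0.03] spin -0.167
```

```bash
python3 - <<'E'
from h import *
for n in('top','scene'):
    c,W=cam(n,n+'2.png')
    for nm,x,y in(('pack',.509,-.354),('blue',.5444,-.129),('red',.6226,-.2703),('brown',.5835,-.1997)):
        q=W[(np.hypot(W[...,0]-x,W[...,1]-y)<.04)&(W[...,2]>.07)&(W[...,2]<.14)]
        if len(q)<9: print(n,nm,len(q)); continue
        z=np.percentile(q[:,2],90); t=q[q[:,2]>z-.008]
        print(n,nm,len(t),z.round(4),np.round(cv2.minAreaRect(t[:,:2].astype(np.float32)*1000)[0]),np.round(cv2.minAreaRect(t[:,:2].astype(np.float32)*1000)[1]),round(cv2.minAreaRect(t[:,:2].astype(np.float32)*1000)[2],1))
E
python3 -m jog '[[-1,-1.4,0,0],[-3,-4.2,0,-0.05],[-5.5,-7.8,0,-0.1],[-8,-11.3,0,-0.15],[-9.5,-13.4,0,-0.167],[-9.9,-14,0,-0.167],[-9.9,-14,0,-0.167],[-9.9,-14,0,-0.167],[-9.9,-14,0,-0.167]]'; python3 go.py "509 -354 44 38.5"; python3 -c "
from h import *
cam('wrist','w4.png')"
```

```text
top pack 402 0.0917 [ 509. -354.] [60. 28.] 38.7
top blue 0
top red 30 0.121 [ 615. -281.] [ 7. 20.] 45.6
top brown 0
scene pack 206 0.0919 [ 509. -354.] [63. 28.] 34.2
scene blue 123 0.1219 [ 545. -129.] [35. 35.] 63.4
scene red 120 0.1218 [ 626. -268.] [38. 35.] 28.5
scene brown 85 0.1046 [ 584. -202.] [30. 29.] 50.1
t: 25.93
eef_pos: [0.5104, -0.3523, 0.1801]
tool_rot: [-0.001, 0.433, 0.901, 0.001]
contact_force: [0.5, 0.1, 0.4]
gripper_width: 0.85
grasp_force: 0.0
t 25.93 pos [ 510.4 -352.3  180.1] yaw 38.6 tilt 0.10 F [0.5 0.1 0.4] grip 0.0 w 0.850 q [ 0.15  0.43  0.48  1.73 -0.22  1.04  1.38]
509 -354 44 38.5 -> [-0.07, -0.22, 13.61] spin 0.003
```

View pics/w4.png

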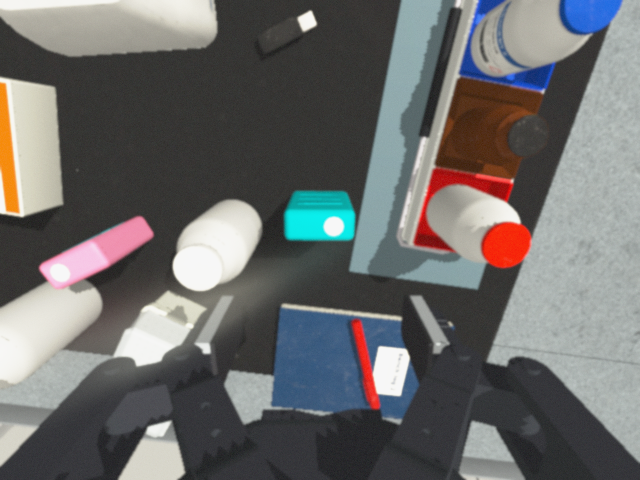

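Three bottles stand upright in their cells. The pack at (320,215) is centred and square to the fingers, and the left finger has room to the white bottle. Descending.

```bash
python3 -m jog '[[-0.1,-0.1,1,0],[-0.1,-0.1,3,0],[-0.1,-0.1,6,0],[-0.1,-0.1,9,0],[-0.1,-0.1,11.5,0],[-0.1,-0.1,13,0],[-0.1,-0.1,13.5,0],[-0.1,-0.1,13.5,0],[-0.1,-0.1,13.5,0],[-0.1,-0.1,13.5,0]]'; python3 go.py "509 -354 44 38.5";  python3 -m jog '[[0,0,0,0],[0,0,0,0],[0,0,0,0],[0,0,0,0],[0,0,0,0],[0,0,0,0],[0,0,0,0],[0,0,0,0],[0,0,0,0]]' 1 40; python3 go.py
```

```text
t: 26.82
eef_pos: [0.5103, -0.3563, 0.0472]
tool_rot: [0.001, 0.434, 0.901, -0.0]
contact_force: [-0.6, -0.4, 1.0]
gripper_width: 0.853
grasp_force: 0.0
t 26.82 pos [ 510.3 -356.3   47.2] yaw 38.5 tilt 0.12 F [-0.6 -0.4  1. ] grip 0.0 w 0.853 q [ 0.21  0.59  0.41  1.83 -0.32  0.79  1.46]
509 -354 44 38.5 -> [0.26, 0.05, 0.32] spin 0.000
t: 27.57
eef_pos: [0.5072, -0.3709, 0.0556]
tool_rot: [0.007, 0.439, 0.899, -0.006]
contact_force: [-19.4, -12.9, 50.2]
gripper_width: 0.002
grasp_force: 25.2
t 27.57 pos [ 507.2 -370.9   55.6] yaw 38.0 tilt 1.07 F [-19.4 -12.9  50.2] grip 25.2 w 0.002 q [ 0.21  0.58  0.43  1.82 -0.31  0.79  1.46]
```

The fingers closed completely, so something went wrong. I'll look before moving.

```bash
python3 - <<'E'
from h import *
cam('wrist','w5.png')
c,W=cam('scene'); np.savez('/tmp/s3',W=W,p=c['pixels'])
cv2.imwrite('pics/s3.png',cv2.resize(c['pixels'][190:390,270:510,::-1],None,fx=3,fy=3,interpolation=cv2.INTER_CUBIC))
E
```

```text
(no output)
```

View pics/w5.png

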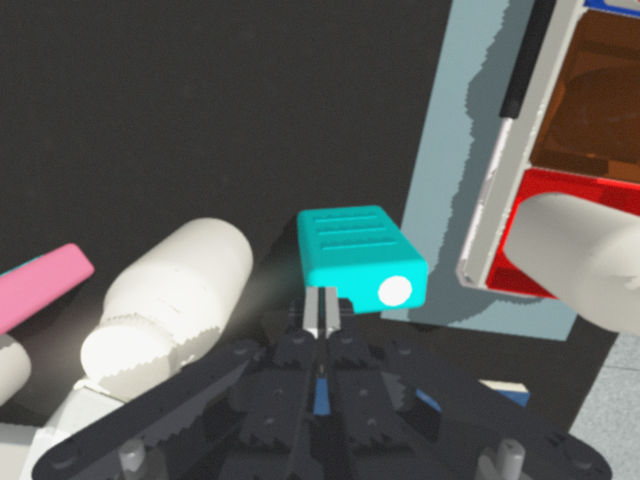

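View pics/s3.png

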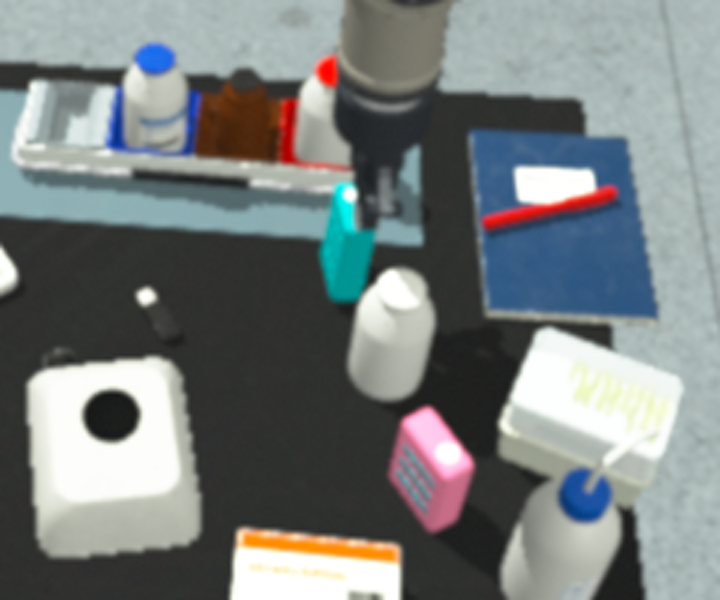

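```bash
python3 go.py; python3 - <<'E'
from h import *
D=np.load('/tmp/s3.npz');W=D['W'];hsv=cv2.cvtColor(D['p'],cv2.COLOR_RGB2HSV)
c,Wt=cam('top','t3.png'); cw,Ww=cam('wrist')
for n,W,im in(('scene',W,D['p']),('top',Wt,c['pixels']),('wrist',Ww,cw['pixels'])):
    h=cv2.cvtColor(im,cv2.COLOR_RGB2HSV)
    m=cv2.inRange(h,(82,130,60),(96,255,255))>0
    q=W[m&(np.hypot(W[...,0]-.509,W[...,1]+.354)<.12)]; q=q[~np.isnan(q[:,0])]
    print(n,len(q),'z',np.percentile(q[:,2],[0,2,50,98,100]).round(3))
    for a,b in((.0,.02),(.02,.04),(.04,.06),(.06,.08),(.085,.12)):
        t=q[(q[:,2]>a)&(q[:,2]<b)]
        if len(t)>8: print(a,len(t),[np.round(v,1) for v in cv2.minAreaRect(t[:,:2].astype(np.float32)*1000)])
E
```

```text
t 27.67 pos [ 507.4 -370.9   55.7] yaw 38.0 tilt 1.08 F [-18.9 -12.7  50.1] grip 25.2 w 0.003 q [ 0.21  0.58  0.43  1.82 -0.31  0.79  1.46]
scene 476 z [-0.005 -0.002  0.054  0.094  0.103]
0.0 64 [array([ 533.9, -344.5]), array([115.8,  47.8]), np.float64(19.4)]
0.02 82 [array([ 502.1, -349.7]), array([63.4, 25.7]), np.float64(65.7)]
0.04 98 [array([ 505.2, -349.5]), array([63.7, 27.1]), np.float64(65.1)]
0.06 90 [array([ 508.6, -349.7]), array([62. , 24.5]), np.float64(65.2)]
0.085 86 [array([ 515.7, -351.2]), array([61.7, 24. ]), np.float64(48.6)]
top 211 z [-0.004  0.007  0.078  0.165  0.512]
0.0 15 [array([ 517. , -332.5]), array([19.4,  1.5]), np.float64(40.4)]
0.02 29 [array([ 519.9, -332.3]), array([23. ,  3.9]), np.float64(31.9)]
0.04 29 [array([ 522. , -332.7]), array([23.6,  2.7]), np.float64(37.0)]
0.06 35 [array([ 524.4, -333.1]), array([24.8,  4.5]), np.float64(37.5)]
0.085 81 [array([ 533.2, -336.5]), array([18.2, 30. ]), np.float64(86.2)]
wrist 9967 z [-0.001  0.009  0.081  0.096  0.115]
0.0 567 [array([ 543.1, -366.8]), array([97.8, 91.3]), np.float64(40.4)]
0.02 1055 [array([ 502.2, -347.2]), array([62.9, 20.9]), np.float64(58.8)]
0.04 1388 [array([ 505. , -347.7]), array([63.5, 21.7]), np.float64(59.4)]
0.06 1834 [array([ 507.8, -346.9]), array([62.7, 21.2]), np.float64(59.3)]
0.085 4523 [array([ 519.8, -352.8]), array([59.4, 27.8]), np.float64(39.3)]
```

```bash
python3 - <<'E'
from h import *
c,W=cam('wrist'); im=c['pixels']
a=np.radians(38.5); d=W[...,:2]-[.5098,-.3528]
X=1000*(d@[np.cos(a),np.sin(a)]);Y=1000*(d@[-np.sin(a),np.cos(a)]);Z=1000*W[...,2]
for v in range(262,345,8):
    print(v,' '.join('%d/%d/%d'%(X[v,u],Y[v,u],Z[v,u]) if not np.isnan(Z[v,u]) else 'nan' for u in (296,304,312,320,328,336,344,352,380)))
cv2.imwrite('pics/w6.png',cv2.resize(im[190:390,240:480,::-1],None,fx=3,fy=3,interpolation=cv2.INTER_CUBIC))
E
```

```text
262 -33/-31/0 -22/2/79 -18/5/87 -14/6/87 -10/6/88 -6/6/88 -2/5/87 1/6/87 13/7/90
270 -34/-38/0 -23/-4/74 -18/4/92 -14/5/94 -10/4/93 -6/4/93 -3/4/93 0/4/93 13/3/92
278 -34/-45/0 -23/-11/68 -18/1/95 -14/1/96 -10/1/96 -6/1/95 -3/1/95 0/0/94 13/0/92
286 -34/-52/0 -28/-52/0 -18/-1/98 -14/-1/97 -10/-1/98 -7/-1/98 -3/-3/94 0/-4/92 14/-4/92
294 -34/-59/0 -28/-59/0 -17/0/106 -14/0/108 -10/0/106 -7/0/107 -3/-7/94 0/-8/93 14/-8/92
302 -24/-4/107 -21/-4/106 -17/0/113 -14/0/114 -10/0/113 -7/0/115 -3/-4/106 0/-5/106 14/-13/92
310 -24/-4/113 -20/-4/113 -17/0/119 -14/0/120 nan -7/0/119 -4/-4/113 0/-4/113 15/-19/90
318 -23/-4/119 -20/0/126 -17/0/125 -14/0/126 -11/0/125 -8/0/126 -4/-4/119 -1/-4/119 32/-82/0
326 -23/-4/124 -19/0/131 -17/0/131 -14/0/130 -11/0/131 -8/0/132 -4/-4/125 -1/-4/125 32/-89/0
334 -22/2/139 -19/1/139 -16/0/137 -14/-2/132 -11/-2/133 -8/0/137 -5/2/140 -3/2/139 33/-97/0
342 -21/1/142 -19/1/142 -16/1/143 -14/-5/133 -11/0/141 -8/0/142 -6/1/142 -3/1/143 33/-105/0
```

View pics/w6.png

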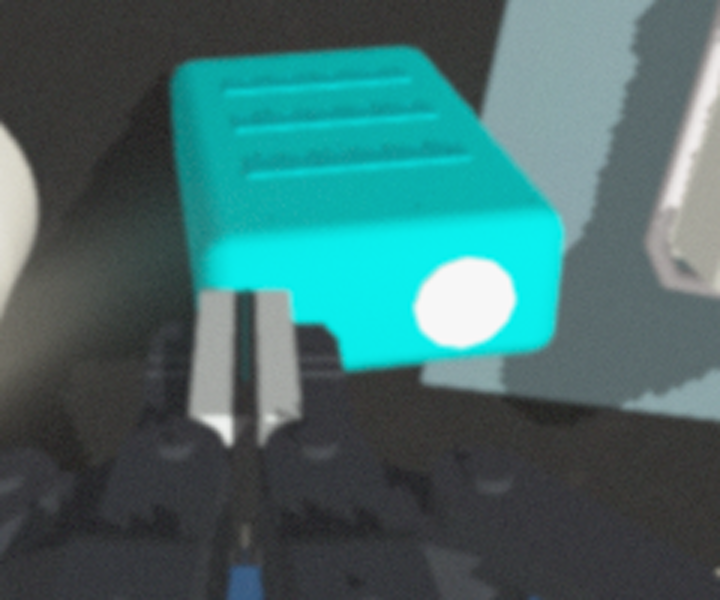

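The closed fingers stand in the pack's top outline, pressing down and tilting it by about 10°. The safest way out is to reduce the grip and ease straight up.

```bash
python3 -m jog '[[0,0,-0.3,0],[0,0,-0.6,0],[0,0,-0.9,0],[0,0,-1.2,0],[0,0,-1.2,0]]' - 20; python3 go.py; python3 - <<'E'
from h import *
c,W=cam('scene'); h=cv2.cvtColor(c['pixels'],cv2.COLOR_RGB2HSV)
m=cv2.inRange(h,(82,130,60),(96,255,255))>0
q=W[m&(np.hypot(W[...,0]-.509,W[...,1]+.354)<.08)]
for a,b in((.02,.04),(.04,.06),(.06,.08),(.085,.12)):
    t=q[(q[:,2]>a)&(q[:,2]<b)]
    if len(t)>8: print(a,len(t),[np.round(v,1) for v in cv2.minAreaRect(t[:,:2].astype(np.float32)*1000)])
E
```

```text
t: 28.23
eef_pos: [0.5098, -0.3583, 0.0606]
tool_rot: [0.002, 0.435, 0.9, -0.001]
contact_force: [-4.2, -2.4, 13.8]
gripper_width: -0.0
grasp_force: 6.8
t 28.23 pos [ 509.8 -358.3   60.6] yaw 38.4 tilt 0.25 F [-4.2 -2.4 13.8] grip 6.8 w -0.000 q [ 0.2   0.57  0.42  1.82 -0.31  0.81  1.45]
0.02 83 [array([ 501.4, -348.6]), array([62.9, 25.7]), np.float64(68.4)]
0.04 91 [array([ 504.2, -345.2]), array([57.2, 26.9]), np.float64(68.7)]
0.06 87 [array([ 508.8, -342.6]), array([63.1, 24.3]), np.float64(66.2)]
0.085 93 [array([ 515. , -338.6]), array([59.4, 22.9]), np.float64(58.5)]
```

```bash
python3 -m jog '[[0,0,-0.3,0],[0,0,-0.6,0],[0,0,-0.9,0],[0,0,-0.9,0]]'; cat > pk.py <<'E'
from h import *
import sys
n=sys.argv[1] if len(sys.argv)>1 else 'scene'
c,W=cam(n); h=cv2.cvtColor(c['pixels'],cv2.COLOR_RGB2HSV)
m=cv2.inRange(h,(82,130,60),(96,255,255))>0
q=W[m&(np.hypot(W[...,0]-.509,W[...,1]+.354)<.1)]
for a,b in((.01,.02),(.02,.04),(.04,.06),(.06,.08),(.085,.12)):
    t=q[(q[:,2]>a)&(q[:,2]<b)]
    if len(t)>8: print(a,len(t),[np.round(v,1) for v in cv2.minAreaRect(t[:,:2].astype(np.float32)*1000)],t[:,2].max().round(3))
E
python3 pk.py
```

```text
t: 28.62
eef_pos: [0.5098, -0.3556, 0.0674]
tool_rot: [0.0, 0.434, 0.901, 0.0]
contact_force: [0.6, -0.4, -0.3]
gripper_width: -0.002
grasp_force: 0.0
0.01 33 [array([ 497.7, -349.8]), array([59.6, 22.7]), np.float64(64.1)] 0.02
0.02 66 [array([ 495.3, -351.3]), array([57.7, 23.3]), np.float64(67.1)] 0.04
0.04 70 [array([ 497.4, -350. ]), array([60.5, 25.1]), np.float64(65.2)] 0.059
0.06 77 [array([ 496.3, -352. ]), array([59.5, 24.5]), np.float64(67.9)] 0.08
0.085 129 [array([ 505.3, -354.9]), array([57. , 25.7]), np.float64(38.8)] 0.117
```

```bash
python3 - <<'E'
from h import *
c,W=cam('wrist'); cv2.imwrite('pics/w7.png',cv2.resize(c['pixels'][190:390,200:480,::-1],None,fx=2.5,fy=2.5,interpolation=cv2.INTER_CUBIC))
E
python3 pk.py wrist; python3 go.py
```

```text
0.01 255 [array([ 499.6, -343. ]), array([56.7,  2.1]), np.float64(38.5)] 0.02
0.02 661 [array([ 499.5, -342.7]), array([57.,  3.]), np.float64(37.9)] 0.04
0.04 890 [array([ 499.6, -342.9]), array([57.2,  3.1]), np.float64(38.0)] 0.06
0.06 1235 [array([ 499.5, -342.8]), array([57.2,  3.3]), np.float64(38.1)] 0.08
0.085 3954 [array([ 507.3, -353.1]), array([59.7, 27.3]), np.float64(38.7)] 0.119
t 28.77 pos [ 509.3 -355.6   66.7] yaw 38.5 tilt 0.03 F [-0.2  0.1  1. ] grip 0.0 w 0.000 q [ 0.2   0.56  0.43  1.82 -0.3   0.83  1.44]
```

View pics/w7.png

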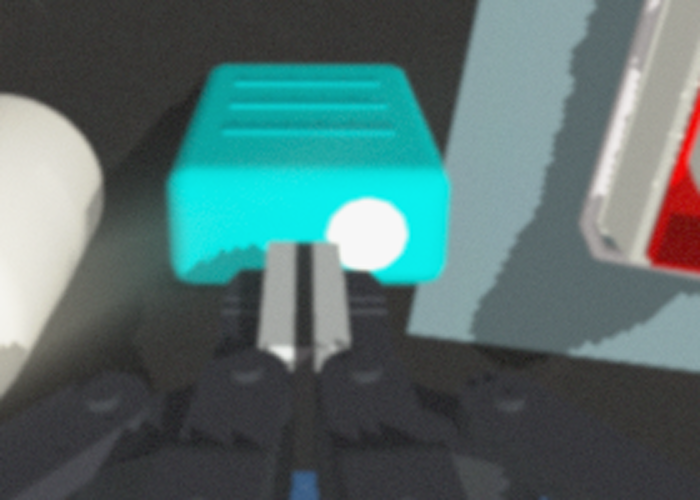

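```bash
python3 - <<'E'
from h import *
c,W=cam('wrist'); 
a=np.radians(38.5); d=W[...,:2]-[.5073,-.3531]
X=1000*(d@[np.cos(a),np.sin(a)]);Y=1000*(d@[-np.sin(a),np.cos(a)]);Z=1000*W[...,2]
for v in range(270,345,4):
    print(v,' '.join('%d/%d/%d'%(X[v,u],Y[v,u],Z[v,u]) if not np.isnan(Z[v,u]) else 'nan' for u in (290,312,320,332,350)))
E
```

```text
270 -17/6/89 -5/7/90 -1/7/90 4/7/91 13/6/90
274 -17/4/89 -5/4/90 -1/4/89 4/4/90 13/4/90
278 -17/2/90 -5/2/90 -1/2/90 4/2/91 13/2/90
282 -17/0/90 -5/0/89 -1/0/90 4/0/91 13/0/92
286 -17/-2/89 -5/7/109 -1/7/109 3/7/110 13/-1/91
290 -17/-4/90 -5/8/115 -1/8/115 3/7/113 13/-3/91
294 -17/-6/90 -4/8/119 -1/7/118 3/7/118 13/-5/92
298 -17/-9/90 -4/8/121 -1/7/120 3/7/120 14/-9/89
302 -17/-12/89 -4/8/125 -1/8/125 3/7/124 11/3/117
306 -14/3/121 -4/8/128 -1/7/128 3/7/128 11/3/120
310 -14/4/124 -4/7/131 -1/7/131 3/7/131 11/3/124
314 -13/4/128 -4/7/134 -1/8/134 3/8/134 10/2/126
318 -13/4/131 -4/8/137 -1/7/137 3/7/136 10/3/130
322 -13/3/133 -4/7/140 -1/7/140 2/8/141 10/3/133
326 -13/4/136 -4/8/143 -1/7/141 2/7/142 10/3/136
330 -12/8/146 -4/7/144 -1/7/144 2/7/144 9/8/146
334 -11/8/148 -4/8/149 -1/5/144 2/8/148 8/10/151
338 -11/8/151 -4/8/150 -1/3/144 2/9/152 8/10/153
342 -11/8/152 -4/9/154 -1/2/145 2/9/155 8/8/153
```

```bash
python3 - <<'E'
from h import *
c,W=cam('scene')
a=np.radians(38.5); d=W[...,:2]-[.5095,-.3556]
X=1000*(d@[np.cos(a),np.sin(a)]);Y=1000*(d@[-np.sin(a),np.cos(a)]);Z=1000*W[...,2]
m=(abs(X)<60)&(abs(Y)<60)&(Z>85)&(Z<240)
hist={}
for z in range(80,240,8):
    k=m&(Z>=z)&(Z<z+8)
    if k.sum(): print(z,k.sum(),'X',np.percentile(X[k],[2,98]).round(),'Y',np.percentile(Y[k],[2,98]).round(), c['pixels'][k].mean(0).round())
E
```

```text
80 44 X [-28.  28.] Y [-12.  15.] [ 25. 217. 215.]
88 109 X [-28.  24.] Y [-10.  15.] [ 26. 224. 222.]
104 6 X [-10.  -4.] Y [-9.  9.] [ 89. 157. 155.]
112 13 X [-12.  -1.] Y [-12.  10.] [ 93. 109. 108.]
120 20 X [-15.  -0.] Y [-6. 10.] [70. 80. 81.]
128 12 X [-14.   7.] Y [-7. 11.] [92. 97. 97.]
136 2 X [-6.  9.] Y [10. 11.] [100.  92.  91.]
144 5 X [-10.   5.] Y [ 9. 12.] [75. 74. 74.]
152 16 X [-31.  -3.] Y [-0. 12.] [58. 62. 63.]
160 9 X [-29. -10.] Y [-2. 11.] [50. 54. 56.]
168 24 X [-43.   9.] Y [-17.  16.] [58. 62. 63.]
176 19 X [-49.  11.] Y [-15.  16.] [52. 57. 59.]
184 27 X [-58.  17.] Y [-15.  17.] [65. 70. 72.]
192 54 X [-60.   3.] Y [-12.  17.] [75. 81. 83.]
200 51 X [-58. -16.] Y [-20.  18.] [84. 90. 92.]
208 49 X [-46. -11.] Y [-19.  19.] [65. 71. 73.]
216 34 X [-43. -19.] Y [-10.  13.] [57. 62. 64.]
224 25 X [-40. -30.] Y [-9. 10.] [41. 45. 47.]
232 47 X [-39. -10.] Y [-26.  34.] [50. 56. 58.]
```

Depth from both cameras puts the fingertips about 40 mm above the reported TCP. The pack stands upright and undamaged. I'll rise, reopen, and measure where the tips really are when open.

```bash
cat > tips.py <<'E'
from h import *
import subprocess
o=bot.get_obs(); w,x,y,z=o['tool_rot']
from scipy.spatial.transform import Rotation as R
M=R.from_quat([x,y,z,w]).as_matrix()
for n in('wrist','scene'):
    c,W=cam(n); L=1000*((W-o['eef_pos'])@M)
    m=(abs(L[...,0])<16)&(abs(L[...,1])<62)&(L[...,2]>-120)&(L[...,2]<25)
    print(n,'eef',(1000*o['eef_pos']).round(1),'w',round(o['gripper_width'],3))
    for lo in range(-62,62,8):
        k=m&(L[...,1]>=lo)&(L[...,1]<lo+8)
        if k.sum()>3: print(lo,k.sum(),'tool z max %.0f'%np.percentile(L[k][:,2],98),end=' | ')
    print()
E
python3 -m jog '[[0,0,-2,0],[0,0,-5,0],[0,0,-8,0],[0,0,-11,0],[0,0,-11,0],[0,0,-11,0],[0,0,-11,0]]'; python3 tips.py
python3 -m jog '[[0,0,0,0],[0,0,0,0],[0,0,0,0],[0,0,0,0],[0,0,0,0],[0,0,0,0],[0,0,0,0]]' -0.7; python3 tips.py; python3 pk.py wrist
```

```text
t: 29.45
eef_pos: [0.509, -0.3555, 0.1764]
tool_rot: [-0.0, 0.434, 0.901, 0.0]
contact_force: [0.2, 0.1, -0.6]
gripper_width: 0.002
grasp_force: 0.0
wrist eef [ 509.  -355.5  176.4] w 0.002
-62 127 tool z max -116 | -54 970 tool z max -107 | -46 3143 tool z max -98 | -38 3979 tool z max -91 | -30 2214 tool z max -86 | -22 740 tool z max -60 | -14 1628 tool z max -48 | -6 3127 tool z max -47 | 2 2222 tool z max -47 | 10 812 tool z max -50 | 18 1891 tool z max -85 | 26 3368 tool z max -90 | 34 4020 tool z max -96 | 42 1175 tool z max -105 | 50 290 tool z max -113 | 
scene eef [ 509.  -355.5  176.4] w 0.002
-54 11 tool z max -106 | -46 7 tool z max -106 | -38 7 tool z max -91 | -30 7 tool z max -85 | -22 42 tool z max -54 | -14 67 tool z max -40 | -6 23 tool z max -42 | 2 11 tool z max -54 | 
t: 30.13
eef_pos: [0.5093, -0.356, 0.177]
tool_rot: [0.0, 0.434, 0.901, 0.0]
contact_force: [-0.3, -0.8, -1.3]
gripper_width: 0.848
grasp_force: 0.0
wrist eef [ 509.3 -356.   177. ] w 0.848
-62 4934 tool z max -94 | -54 2071 tool z max -59 | -46 2267 tool z max -55 | -38 2031 tool z max -51 | -30 2
[... 218 characters left out ...]
42 1890 tool z max -59 | 50 4367 tool z max -93 | 58 1782 tool z max -95 | 
scene eef [ 509.3 -356.   177. ] w 0.848
-62 20 tool z max -93 | -54 41 tool z max -59 | -46 46 tool z max -47 | -38 22 tool z max -54 | 18 5 tool z max -113 | 26 7 tool z max -68 | 34 48 tool z max -51 | 42 4 tool z max -57 | 
0.01 78 [array([ 499.7, -342.7]), array([55.8,  1.5]), np.float64(38.2)] 0.02
0.02 213 [array([ 499.5, -342.7]), array([56.7,  2.5]), np.float64(38.1)] 0.04
0.04 283 [array([ 499.4, -342.8]), array([56.7,  2.6]), np.float64(38.6)] 0.06
0.06 325 [array([ 499.1, -343.7]), array([58.6,  5.3]), np.float64(41.6)] 0.08
0.085 1874 [array([ 508. , -353.4]), array([59.7, 28.3]), np.float64(38.5)] 0.092
```

```bash
python3 - <<'E'
from h import *
from scipy.spatial.transform import Rotation as R
def T(p,q): M=np.eye(4); M[:3,:3]=R.from_quat([q[1],q[2],q[3],q[0]]).as_matrix(); M[:3,3]=p; return M
o=bot.get_obs(); c=bot.read_camera('wrist'); E=np.linalg.inv(T(o['eef_pos'],o['tool_rot']))@np.array(c['pose'])
f=240/np.tan(np.radians(c['fovy'])/2); print('cam in tool',E[:3,3].round(3),'axis',E[:3,2].round(3),f)
def pr(name,eef,q,pts):
    for dz in(0,-.04,.04):
        C=np.linalg.inv(T(np.array(eef)+[0,0,dz],q)@E)
        print(name,dz,[ (lambda k:(round(c['cx']+f*k[0]/k[2]),round(c['cy']+f*k[1]/k[2])))(C@np.array(list(p)+[1])) for p in pts])
pr('w3 bluecap(323,122) pack dot~(187,325)',[.5827,-.2001,.1814],[-.001,.508,.861,0],[(.545,-.129,.122),(.509,-.354,.09)])
pr('w4 pack(320,227) redcap(505,244)',[.5104,-.3523,.1801],[-.001,.433,.901,.001],[(.509,-.354,.09),(.6245,-.269,.122)])
pr('w2 redcap(184,301) held cap(320,330)',[.5438,-.1312,.2063],[0,.509,.861,0],[(.468,-.259,.115),(.5438,-.1312,.2063+.066)])
pr('w1 bluecap(312,230) redcap(453,171)',[.3995,-.3498,.1994],[0,.503,.864,0],[(.3955,-.358,.115),(.468,-.259,.115)])
E
```

```text
cam in tool [ 0.081 -0.001 -0.183] axis [-0.315  0.     0.949] 337.19130778429843
w3 bluecap(323,122) pack dot~(187,325) 0 [(325, 126), (175, 327)]
w3 bluecap(323,122) pack dot~(187,325) -0.04 [(325, 126), (155, 354)]
w3 bluecap(323,122) pack dot~(187,325) 0.04 [(324, 126), (190, 305)]
w4 pack(320,227) redcap(505,244) 0 [(320, 227), (508, 246)]
w4 pack(320,227) redcap(505,244) -0.04 [(320, 242), (541, 267)]
w4 pack(320,227) redcap(505,244) 0.04 [(320, 215), (484, 230)]
w2 redcap(184,301) held cap(320,330) 0 [(183, 305), (324, 336)]
w2 redcap(184,301) held cap(320,330) -0.04 [(163, 330), (325, 417)]
w2 redcap(184,301) held cap(320,330) 0.04 [(198, 285), (323, 290)]
w1 bluecap(312,230) redcap(453,171) 0 [(313, 234), (455, 173)]
w1 bluecap(312,230) redcap(453,171) -0.04 [(312, 251), (478, 181)]
w1 bluecap(312,230) redcap(453,171) 0.04 [(314, 221), (439, 167)]
```

The offset has always been there: with these pads the real tips sit about 40 mm short of the reported TCP, so the bottles were held by their upper parts. For the pack I need reported z ≈ 0.008. I'll descend in checked steps.

```bash
python3 go.py "507.7 -353.3 60 38.5"; python3 -m jog '[[0.3,0.05,1,0],[0.3,0.05,3,0],[0.3,0.05,6,0],[0.3,0.05,9,0],[0.3,0.05,11,0],[0.3,0.05,11.5,0],[0.3,0.05,11.5,0],[0.3,0.05,11.5,0],[0.3,0.05,11.5,0]]'; python3 go.py "507.7 -353.3 8 38.5"; python3 tips.py
```

```text
t 30.33 pos [ 509.3 -355.9  177. ] yaw 38.5 tilt 0.01 F [1.1 0.8 0. ] grip 0.0 w 0.848 q [ 0.15  0.43  0.48  1.73 -0.23  1.03  1.39]
507.7 -353.3 60 38.5 -> [0.31, 0.04, 11.7] spin 0.000
t: 31.08
eef_pos: [0.5087, -0.3541, 0.0635]
tool_rot: [0.001, 0.435, 0.901, -0.0]
contact_force: [-0.4, 0.9, 1.3]
gripper_width: 0.845
grasp_force: 0.0
t 31.08 pos [ 508.7 -354.1   63.5] yaw 38.5 tilt 0.15 F [-0.4  0.9  1.3] grip 0.0 w 0.845 q [ 0.2   0.56  0.43  1.82 -0.31  0.82  1.45]
507.7 -353.3 8 38.5 -> [0.14, -0.03, 5.55] spin -0.000
wrist eef [ 508.7 -354.1   63.5] w 0.845
-62 4958 tool z max -94 | -54 2055 tool z max -59 | -46 2258 tool z max -55 | -38 2059 tool z max -50 | -30 972 tool z max 21 | -22 1450 tool z max 17 | -14 1799 tool z max 17 | -6 1661 tool z max 16 | 2 1758 tool z max 17 | 10 1634 tool z max 17 | 18 1132 tool z max 20 | 26 523 tool z max 18 | 34 3822 tool z max -52 | 42 1875 tool z max -59 | 50 4384 tool z max -93 | 58 1761 tool z max -95 | 
scene eef [ 508.7 -354.1   63.5] w 0.845
-62 12 tool z max -99 | -54 26 tool z max -58 | -46 39 tool z max -50 | -38 31 tool z max 19 | -30 129 tool z max 23 | -22 25 tool z max 23 | -14 18 tool z max 16 | -6 21 tool z max 22 | 2 23 tool z max 16 | 10 26 tool z max 16 | 18 19 tool z max 17 | 26 12 tool z max 8 | 34 33 tool z max -37 |
```

```bash
python3 -m jog '[[0.1,0,0.8,0],[0.1,0,1.6,0],[0.1,0,2.4,0],[0.1,0,3,0],[0.1,0,3,0]]'; python3 -m jog '[[0,0,0.6,0],[0,0,1.2,0],[0,0,1.8,0],[0,0,2.2,0],[0,0,2.2,0],[0,0,2.2,0]]'; python3 go.py "507.7 -353.3 8 38.5"
```

```text
t: 31.6
eef_pos: [0.506, -0.3517, 0.03]
tool_rot: [-0.002, 0.434, 0.901, 0.0]
contact_force: [-0.1, 0.1, -0.2]
gripper_width: 0.848
grasp_force: 0.0
t: 32.1
eef_pos: [0.507, -0.3524, 0.0097]
tool_rot: [-0.0, 0.434, 0.901, 0.0]
contact_force: [0.6, 0.3, -1.2]
gripper_width: 0.847
grasp_force: 0.0
t 32.10 pos [ 507.  -352.4    9.7] yaw 38.5 tilt 0.04 F [ 0.6  0.3 -1.2] grip 0.0 w 0.847 q [ 0.22  0.63  0.39  1.85 -0.35  0.72  1.48]
507.7 -353.3 8 38.5 -> [-0.11, 0.0, 0.17] spin -0.000
```

No contact, as expected. Closing.

```bash
python3 -m jog '[[-0.1,0,0.1,0],[-0.1,0,0.1,0],[-0.1,0,0.1,0],[-0.1,0,0.1,0],[-0.1,0,0.1,0],[-0.1,0,0.1,0],[-0.1,0,0.1,0]]' 1 40; python3 go.py
```

```text
t: 32.68
eef_pos: [0.5081, -0.3536, 0.0093]
tool_rot: [0.0, 0.434, 0.901, -0.0]
contact_force: [0.3, -1.3, 2.4]
gripper_width: 0.699
grasp_force: 43.6
t 32.68 pos [ 508.1 -353.6    9.3] yaw 38.5 tilt 0.05 F [ 0.3 -1.3  2.4] grip 43.6 w 0.699 q [ 0.22  0.64  0.39  1.85 -0.35  0.72  1.48]
```

```bash
python3 -m jog '[[0,0,-0.5,0],[0,0,-1.5,0],[0,0,-3,0],[0,0,-5,0],[0,0,-7.5,0],[0,0,-10,0],[0,0,-12.5,0],[0,0,-14.5,0],[0,0,-15.5,0],[0,0,-15.5,0],[0,0,-15.5,0]]'; python3 - <<'E'
from h import *
W=np.load('/tmp/top.npz')['W']; 
for W in (W,np.load('/tmp/scene.npz')['W']):
    a=np.radians(29); d=W[...,:2]-[.506,-.0597]
    X=1000*(d@[np.cos(a),np.sin(a)]);Y=1000*(d@[-np.sin(a),np.cos(a)]);Z=1000*W[...,2]
    for lo,hi in((0,16),(28,36),(37,50)):
        m=(abs(X)<50)&(abs(Y)<38)&(Z>lo)&(Z<hi)&((abs(X)<36)|(lo>20))
        print(lo,m.sum(),np.percentile(X[m],[1,50,99]).round(1),np.percentile(Y[m],[1,50,99]).round(1))
    for y in range(-40,41,5): 
        m=(abs(X)<20)&(abs(Y-y)<2.5); print(y,np.round(np.nanmedian(Z[m])) if m.any() else '-',end=' ')
    print()
    for x in range(-50,51,5): 
        m=(abs(Y)<8)&(abs(X-x)<2.5); print(x,np.round(np.nanmedian(Z[m])) if m.any() else '-',end=' ')
    print()
E
python3 go.py "506 -59.7 167 29"
```

```text
t: 33.6
eef_pos: [0.5076, -0.3529, 0.1638]
tool_rot: [-0.0, 0.434, 0.901, 0.0]
contact_force: [0.0, 0.9, -2.2]
gripper_width: 0.699
grasp_force: 43.5
0 489 [-31.4  -0.2  32. ] [-15.    1.3  17.4]
28 423 [-43.   -3.   40.5] [-37.8  -4.1  35.2]
37 465 [-40.8   0.4  38.5] [-36.4   0.8  37.7]
-40 36.0 -35 39.0 -30 39.0 -25 38.0 -20 33.0 -15 11.0 -10 8.0 -5 7.0 0 8.0 5 7.0 10 8.0 15 9.0 20 31.0 25 36.0 30 40.0 35 39.0 40 34.0 
-50 18.0 -45 10.0 -40 36.0 -35 33.0 -30 8.0 -25 8.0 -20 7.0 -15 8.0 -10 8.0 -5 7.0 0 8.0 5 8.0 10 8.0 15 8.0 20 7.0 25 9.0 30 11.0 35 36.0 40 35.0 45 1.0 50 1.0 
0 137 [-13.1  14.3  34.4] [-10.9   4.3  18.5]
28 197 [-44.7 -10.9  42.4] [-37.2   1.5  32.7]
37 224 [-44.6  -1.4  38.2] [-35.7  -5.7  37.1]
-40 38.0 -35 38.0 -30 39.0 -25 38.0 -20 35.0 -15 30.0 -10 9.0 -5 10.0 0 7.0 5 9.0 10 10.0 15 9.0 20 28.0 25 36.0 30 40.0 35 40.0 40 36.0 
-50 4.0 -45 18.0 -40 25.0 -35 31.0 -30 - -25 - -20 - -15 - -10 10.0 -5 9.0 0 7.0 5 8.0 10 8.0 15 10.0 20 9.0 25 8.0 30 16.0 35 28.0 40 37.0 45 33.0 50 - 
t 33.60 pos [ 507.6 -352.9  163.8] yaw 38.5 tilt 0.02 F [ 0.   0.9 -2.2] grip 43.5 w 0.699 q [ 0.15  0.44  0.48  1.75 -0.24  1.01  1.39]
506 -59.7 167 29 -> [23.04, 18.14, -0.3] spin 0.166
```

```bash
python3 -m jog '[[0.6,0.5,0,0],[2,1.6,0,0.02],[4.2,3.3,0,0.05],[6.6,5.2,0,0.08],[9,7.1,0,0.11],[11.5,9.1,0,0.14],[14,11.1,0,0.166],[16.4,12.9,0,0.166],[18.7,14.7,0,0.166],[20.7,16.3,0,0.166],[22.3,17.5,0,0.166],[23.1,18.2,0,0.166],[23.1,18.2,0,0.166],[23.1,18.2,0,0.166],[23.1,18.2,0,0.166]]'; python3 go.py "505.5 -58.6 55 29"
```

```text
t: 34.85
eef_pos: [0.506, -0.0609, 0.1636]
tool_rot: [-0.0, 0.508, 0.861, -0.001]
contact_force: [-0.4, -1.4, -1.6]
gripper_width: 0.698
grasp_force: 43.6
t 34.85 pos [506.  -60.9 163.6] yaw 28.9 tilt 0.07 F [-0.4 -1.4 -1.6] grip 43.6 w 0.698 q [-0.39  0.25  0.45  2.   -0.13  0.92  0.64]
505.5 -58.6 55 29 -> [0.23, 0.08, 10.86] spin -0.002
```

```bash
python3 -m jog '[[0.2,0.1,1,0],[0.2,0.1,3,0],[0.2,0.1,5,0],[0.2,0.1,7.5,0],[0.2,0.1,9,0],[0.2,0.1,9.8,0],[0.2,0.1,10,0],[0.2,0.1,10,0],[0.2,0.1,10,0],[0.2,0.1,10,0]]'; python3 go.py "505.5 -58.6 18 29"; python3 - <<'E'
from h import *
c,W=cam('wrist','w8.png')
h=cv2.cvtColor(c['pixels'],cv2.COLOR_RGB2HSV); m=cv2.inRange(h,(82,130,60),(96,255,255))>0
q=W[m&(W[...,2]>.135)&(W[...,2]<.17)]; q=q[~np.isnan(q[:,0])]; print(len(q),np.percentile(q[:,2],[5,50,95]),cv2.minAreaRect(q[:,:2].astype(np.float32)*1000))
E
```

```text
t: 35.68
eef_pos: [0.5072, -0.0572, 0.0649]
tool_rot: [0.001, 0.508, 0.861, 0.001]
contact_force: [1.0, 0.5, -1.2]
gripper_width: 0.699
grasp_force: 43.7
t 35.68 pos [507.2 -57.2  64.9] yaw 29.0 tilt 0.11 F [ 1.   0.5 -1.2] grip 43.7 w 0.699 q [-0.33  0.4   0.4   2.08 -0.23  0.7   0.72]
505.5 -58.6 18 29 -> [-0.03, -0.23, 4.69] spin -0.001
10333 [0.13746169 0.14539664 0.14666977] ((505.8196716308594, -56.919193267822266), (60.42249298095703, 28.073902130126953), 28.523902893066406)
```

View pics/w8.png

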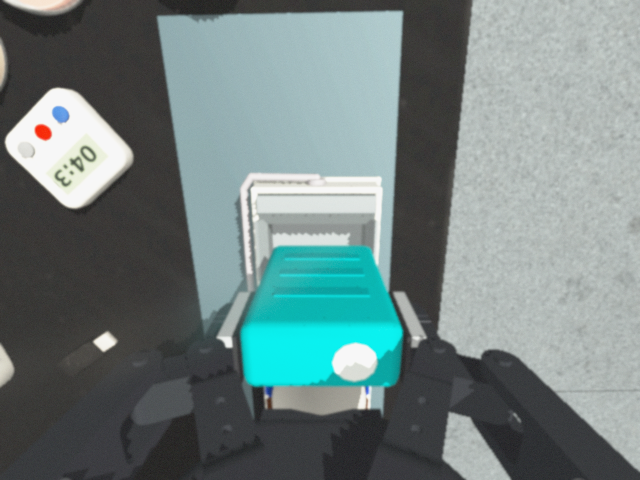

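The pack hangs square over the grey liner, base edge at (270–372, 248), slot at (272–352, 240). Shifting 1 mm and going down while watching the force.

```bash
python3 -m jog '[[-0.05,-0.1,0.5,0],[-0.1,-0.1,1,0],[-0.1,-0.1,1.5,0],[-0.1,-0.1,2,0],[-0.1,-0.1,2.5,0],[-0.1,-0.1,2.5,0],[-0.1,-0.1,2.5,0]]'; python3 go.py "505.5 -58.6 18 29"
```

```text
t: 36.32
eef_pos: [0.5055, -0.0584, 0.0385]
tool_rot: [-0.0, 0.508, 0.862, -0.0]
contact_force: [0.3, -0.6, -1.0]
gripper_width: 0.7
grasp_force: 43.7
t 36.32 pos [505.5 -58.4  38.5] yaw 29.0 tilt 0.06 F [ 0.3 -0.6 -1. ] grip 43.7 w 0.700 q [-0.31  0.44  0.37  2.09 -0.26  0.65  0.75]
505.5 -58.6 18 29 -> [-0.02, -0.01, 2.05] spin -0.000
```

```bash
python3 -m jog '[[0,0,0.4,0],[0,0,0.8,0],[0,0,1.2,0],[0,0,1.5,0],[0,0,1.7,0],[0,0,1.7,0]]'; python3 go.py "505.5 -58.6 18 29"
```

```text
t: 36.82
eef_pos: [0.5055, -0.0583, 0.0215]
tool_rot: [-0.0, 0.508, 0.862, -0.0]
contact_force: [-0.5, 1.0, -2.1]
gripper_width: 0.696
grasp_force: 43.7
t 36.82 pos [505.5 -58.3  21.5] yaw 29.0 tilt 0.05 F [-0.5  1.  -2.1] grip 43.7 w 0.696 q [-0.3   0.47  0.36  2.1  -0.28  0.61  0.76]
505.5 -58.6 18 29 -> [-0.02, -0.02, 0.35] spin -0.000
```

Sliding freely. Down the last few millimetres to bottom contact.

```bash
python3 -m jog '[[0,0,0.1,0],[0,0,0.2,0],[0,0,0.3,0],[0,0,0.4,0],[0,0,0.45,0],[0,0,0.45,0],[0,0,0.45,0]]'; python3 go.py
```

```text
t: 37.4
eef_pos: [0.5061, -0.0584, 0.0182]
tool_rot: [-0.0, 0.508, 0.862, 0.0]
contact_force: [-1.8, 0.3, 7.9]
gripper_width: 0.698
grasp_force: 44.6
t 37.40 pos [506.1 -58.4  18.2] yaw 29.0 tilt 0.03 F [-1.8  0.3  7.9] grip 44.6 w 0.698 q [-0.29  0.48  0.35  2.1  -0.28  0.61  0.77]
```

```bash
python3 -m jog '[[0,0,0,0],[0,0,0,0],[0,0,0,0],[0,0,0,0],[0,0,0,0],[0,0,0,0],[0,0,-0.5,0],[0,0,-2,0],[0,0,-5,0],[0,0,-9,0],[0,0,-13,0],[0,0,-16,0],[0,0,-16,0],[10,-2,-16,0],[15,-2,-16,0],[15,-2,-16,0],[15,-2,-16,0],[15,-2,-16,0],[15,-2,-16,0]]' -0.7; python3 - <<'E'
from h import *
c,W=cam('scene'); cv2.imwrite('pics/f.png',cv2.resize(c['pixels'][180:390,180:480,::-1],None,fx=2.6,fy=2.6,interpolation=cv2.INTER_CUBIC))
for nm,x,y in(('pack',.5055,-.0586),('blue',.5444,-.129),('red',.6226,-.2703),('brown',.5835,-.1997),('white',.451,-.434),('open',.375,.158)):
    q=W[(np.hypot(W[...,0]-x,W[...,1]-y)<.04)&(W[...,2]>.06)&(W[...,2]<.14)]
    if len(q)<9: print(nm,len(q)); continue
    z=np.percentile(q[:,2],95); t=q[q[:,2]>z-.008]; r=cv2.minAreaRect(t[:,:2].astype(np.float32)*1000)
    print(nm,z.round(4),np.round(r[0]),np.round(r[1]),round(r[2],1))
E
```

```text
t: 38.98
eef_pos: [0.415, 0.0642, 0.1777]
tool_rot: [-0.0, 0.506, 0.862, 0.0]
contact_force: [0.3, -0.8, -0.4]
gripper_width: 0.849
grasp_force: 0.0
pack 0.1015 [505. -62.] [64. 28.] 30.5
blue 0.1229 [ 545. -129.] [37. 37.] 3.3
red 0.1232 [ 624. -271.] [34. 38.] 84.5
brown 0.106 [ 584. -202.] [29. 27.] 32.7
white 0.1213 [ 451. -433.] [38. 38.] 45.8
open 0.1304 [376. 158.] [48. 48.] 28.3
```

View pics/f.png

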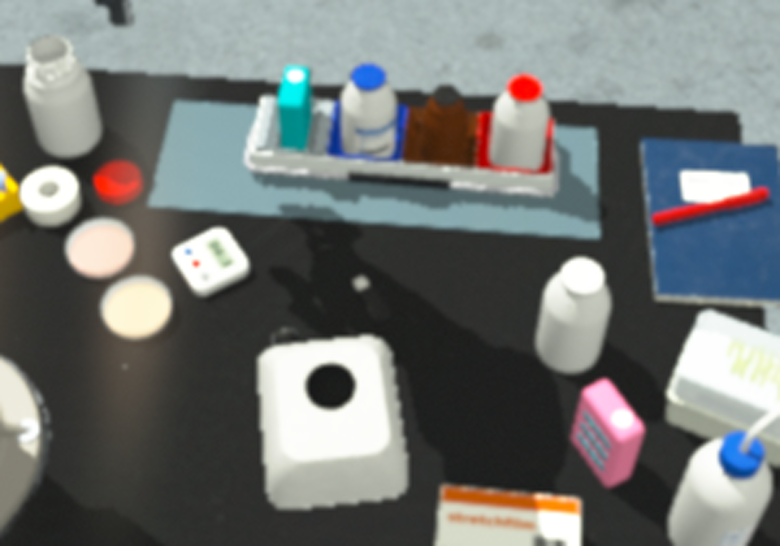

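The final view shows the pack at (295,110), blue (368,115), brown (440,130) and red (520,125), all upright in their cells. Both white bottles and the pink pack are untouched.

```bash
python3 -c "
from station import bot
print(bot.hand_in())"
```

```text
the job is handed in; nothing more can be done
None
```

I handed the job in at about 39 s: the three bottles stand upright in their matching cells, the cold pack rests on the bottom of the grey slot, and the white bottles and pink pack are where they were. On the first try at the pack the fingers missed it and pressed on its top with about 50 N, tilting it about 15° before it stood upright again, so that press could count against the 40 N limit.

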